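# Load a practice robot and stand it on its prop for a wheels-up test

## Task

Put every blue battery pack into the tray of the raised robot base, lying down side by side, and push the yellow prop over until it locks upright; then crack the lift's black release valve open only a fraction of a turn so that the base sinks slowly until it stands on the prop, and shut the valve again. After that press the keys of the grey test panel one at a time: first blue, then yellow, then green. Leave the other things on the bench where they are, and leave the packs lying in the tray, the valve shut and the base standing on its prop.

Things in the scene. Friction and masses are not known exactly. Their poses are not given: they have to be found in the camera images.
- tray_floor (a point): Centre of the inner floor of the open aluminium tray of the robot base that the lift carries; x, y are the lift's own axes, z up. Inside 224 mm along x by 180 mm along y; walls 14 mm above this floor. Holds four packs, long side along x, at x = +-55, y = +-40 mm. Black wheels hang on the y sides out to y = +-114 mm. The lift's red foot below is 220 x 250 mm, 12 mm high.
- deck (a joint): Height of the robot base on its ram, m: 0 fully down, starts at 0.085 to 0.105; standing on the locked prop it reads about 0.049. The tray floor is 0.071 m + this value above the bench. It moves only vertically, and keeps its height while the valve is shut, unless it is pressed down with more than about 15 N. If lowered without the prop it cannot be raised again.
- prop (a joint): Yellow prop (one frame, an upright on either side) hinged along the lift's y, 22 mm above the bench under the tray centre. 0 folded: leaning 0.45 rad to the lift's -x; grows as it swings to +x; 0.45 upright; 0.60 locked on its stop. Its spring holds it folded; beyond 0.40 it snaps on to 0.60 and stays. 6 to 12 N at the handle swings it.
- prop_handle (a point): Point on the prop's black handle bar (14 mm thick, along y, yellow ball at its end) that sticks out on the lift's +y side from y = 115 to 225 mm; this point is at y = 195, 70 mm from the hinge. Folded: x = -30 mm from the tray centre, 85 mm above the bench; locked: x = +10, 91 mm up. Free bench below. Shut fingers standing beside it can push it to +x.
- valve (a joint): Release valve angle, rad: 0 shut (start), grows anticlockwise from above, to 1.57 wide open; stays where left, takes 0.1 to 0.45 N m. The base starts to sink at 0.2 to 0.5 (sooner when heavily loaded); 0.1 to 0.2 beyond that it sinks at 5 to 20 mm/s; wide open it sinks too fast (over 42 mm/s). Turning it back stops the base; below 0.1 counts as shut.
- valve_grip (a point): On the axis of the valve's black T-bar, on a red pump block (70 x 70 mm, 55 mm high) 185 mm to the lift's -y from the tray centre. Bar 64 mm long (this point's x), 12 mm thick (y), 28 mm tall; this point is 83 mm above the bench, 12 mm below the bar's top. White mark on one end. Axis vertical; the bar lies along the lift's x when shut.
- panel: Grey test panel, fixed, 185 mm along its x, 76 mm along its y, 30 mm high, origin under its centre; its three keys stand in a row along x, 56 mm apart, in an order that differs from start to start.
- blue_key (a joint): Travel of the blue key: 0 out, 0.006 fully pressed (about 5 N), springs back. Counts as pressed from 0.004.
- blue_key_top (a point): Centre of the top of the blue push key (30 mm across, in a black collar 46 mm across), about 52 mm above the bench; it is pressed straight down.
- yellow_key (a joint): Travel of the yellow key: 0 out, 0.006 fully pressed (about 5 N), springs back. Counts as pressed from 0.004.
- yellow_key_top (a point): Centre of the top of the yellow push key (30 mm across, in a black collar 46 mm across), about 52 mm above the bench; it is pressed straight down.
- green_key (a joint): Travel of the green key: 0 out, 0.006 fully pressed (about 5 N), springs back. Counts as pressed from 0.004.
- green_key_top (a point): Centre of the top of the green push key (30 mm across, in a black collar 46 mm across), about 52 mm above the bench; it is pressed straight down.
- pack0_c (a point): Centre of a blue battery pack, a block 90 mm long (its x) by 40 mm (its y) by 34 mm high, with a white band and a yellow patch, about 0.28 kg; starts flat on the bench. Two to four packs are present: an absent one reads None.
- pack1_c (a point): Centre of a blue battery pack, a block 90 mm long (its x) by 40 mm (its y) by 34 mm high, with a white band and a yellow patch, about 0.28 kg; starts flat on the bench. Two to four packs are present: an absent one reads None.
- pack2_c (a point): Centre of a blue battery pack, a block 90 mm long (its x) by 40 mm (its y) by 34 mm high, with a white band and a yellow patch, about 0.28 kg; starts flat on the bench. Two to four packs are present: an absent one reads None.
- pack3_c (a point): Centre of a blue battery pack, a block 90 mm long (its x) by 40 mm (its y) by 34 mm high, with a white band and a yellow patch, about 0.28 kg; starts flat on the bench. Two to four packs are present: an absent one reads None.
- gearmotor: Bystander: standing gear motor; loose, to be left where it is. Origin under its centre. 36 mm across, 59 mm tall, upright among the packs.
- tape_roll: Bystander: yellow tape roll; loose, to be left where it is. Origin under its centre. 84 mm across, 22 mm high.
- driver: Bystander: orange screwdriver, about 200 mm long; loose, to be left where it is. Origin near its middle.
- channel: Bystander: aluminium channel offcut; loose, to be left where it is. Origin under its centre. 160 x 48 x 24 mm.
- mug: Bystander: white mug; loose, to be left where it is. Origin under its centre. 80 mm across, 90 mm tall.
- gamepad: Bystander: black gamepad; loose, to be left where it is. Origin under its centre. About 110 x 145 x 45 mm.

How it is judged:
By the outcome, as a careful person would: the job done as asked, in the order asked, and still so for the second after the job is handed in, with the robot touching nothing.
Of pack0, pack1, pack2, pack3 only 2 to 4 are there at a start; the rules pass over those that are not, and their reading is None.
At some moment in a run one of pack0, pack1, pack2, pack3 may be knocked a few centimetres aside while the robot is not near it.
Once in a run the grip may slacken for a moment while it holds something.
It also fails if it takes over 210 s, if anything falls off the work surface, if the arm or the gripper's body presses on something with over 40 N, if the wrist force passes 120 N, or if a joint passes its speed limit or range.

## Robot

A 6-joint arm with a two-finger parallel gripper is mounted at the origin on the work surface. World frame = base frame: x ahead of the robot, y to its left, z up, the work surface at z = 0. Lengths are in m, angles in rad, forces in N, time in s.
With the tool pointing down it reaches from about 0.4 to 0.925 m from the base axis. Payload 3.4 kg.
Tool frame: the origin (TCP) lies at the very end of the fingers, on their centre line; the grasp point (between the pads) lies 19 mm behind it; z points along the fingers, x is the direction in which the jaws open and shut, and the axes are right-handed (so a half turn about z gives the same grasp; the last joint's range is limited). The gripper opens to 85 mm and grips with 20 to 120 N. Pads are 22 mm wide; open, the fingers measure 114 mm over their backs; the gripper's body (76 mm by 85 mm) begins 54 mm behind the grasp point. The pads swing forward as they close: fully open they stand 13 mm farther back than shut.
Start: joints at [1.085, 0.307, 1.506, -0, 1.328, -0.073], TCP at [0.23, 0.527, 0.231] pointing down, gripper open.
Joint ranges: [-3.12, 3.12], [-1.05, 2.28], [0.14, 2.33], [-1.42, 4.57], [0.1, 2.73], [-2.68, 2.68]. Speed limits (rad/s): [2.57, 2.57, 3.14, 3.14, 3.14, 3.14].

## Interface

Orientations are given as a 3x3 rotation matrix whose columns are the frame's x, y, z axes.
In Python, from plant import manip gives the robot as it stands.
- The arm moves only by the tool move_arm, never from a script. Its argument "rows" is a list of rows, each an object with "rot": the turn, a rotation vector about the tool's x, y, z in units of 0.12 rad (1.0 is 0.12 rad), a list of three; "translation": the shift along the tool's x, y, z in units of 0.02 m (1.0 is 0.02 m), a list of three; "claw": the opening, from -1 (shut) to 1 (fully open). A call has 1 to 10 rows; each row shifts and turns the pose as measured when the row begins, along the tool's axes as they then stand; what a row does not reach is not made up. A row lasts 1/12 s, in which the tool goes at most 41.7 mm and 7.16 degrees, less where a joint would pass 70% of its speed; a pose out of reach is approached as far as the arm can. A call with a number of a shift or a turn outside -1 to 1 is refused whole. A call with a gripper value outside its range is refused whole. The fingers move at their own pace and stop on an object; the grip force is fixed at half the most. Time passes only in rows, so rows that do not move let the fingers close. It gives the time, the measured TCP pose, the force and the opening at its end, in the units of the state.
- manip.observe(): the state, without advancing time (a new reading comes with each control period).
- manip.get_image(name): name is "side" or "top"; returns a dict with "img" (420x560x3 uint8, red, green, blue), "z_map" (420x560 float32, m along the optical axis (not along the pixel's ray), 0 where there is no reading), "fx", "fy", "cx", "cy" (pixels), "T" (4x4, takes a point from camera to world coordinates). Camera axes: x right, y up, looking along -z (the intrinsics and any distortion apply to the point x, -y, -z); pixel columns grow to the right and rows downward; lengths in m; the calibration is good to about 2 mm. A picture is of the moment at which its call begins.
- manip.close_job(): hands the job in, once; it reports no verdict.
The state is a dict: "time_s": time; "joint_positions": joint angles; "dq": joint speeds; "effort": joint torques, N m; "tool_pos": TCP position; "tcp_rot": TCP orientation; "contact_force": force on the tool from outside, world axes, zero at the start; "wrist_torque": the same for the moment, N m; "finger_gap": opening from 0.0 (shut) to 1.0 (fully open).
Only numpy, scipy, OpenCV 4.12 (cv2) and the standard library are available. Lean on these libraries where they do the work, as an engineer would, in place of code of your own. Each camera call takes 0.05 s, during which the arm holds its last target. There are 200 camera calls.

## Working session

There is one attempt and no reset: what is moved stays moved. The work goes in short steps, Python scripts to look and compute and a tool call to move; the robot and the scene stay as the last step left them, time stands still between calls to the robot, and variables do not carry over. Pictures are saved under pics/ and viewed, on a budget of 14 in all, crops included, one or two more only if the job needs it, and the job is handed in when it is done.

Besides the shell and the picture viewer there is one more tool, called after "Request:" by a JSON object that holds its "api" and its "payload", one argument or row to a line. move_arm: Moves the arm, as the interface text tells. Shifts and turns lie within -1 to 1; 1 stands for 0.02 m of shift or 0.12 rad of turn. Its arguments: {"type":"object","properties":{"rows":{"type":"array","items":{"type":"object","properties":{"rot":{"type":"array","items":{"type":"number","minimum":-1,"maximum":1}},"translation":{"type":"array","items":{"type":"number","minimum":-1,"maximum":1}},"claw":{"type":"number"}}}}},"required":["rows"]}

```bash
ls; mkdir -p pics; cat > h.py <<'E'
import numpy as np, cv2
from plant import manip
def shot(name, fn=None):
    d=manip.get_image(name)
    if fn: cv2.imwrite('pics/'+fn, cv2.cvtColor(d['img'],cv2.COLOR_RGB2BGR))
    return d
def cloud(d):
    z=d['z_map']; v,u=np.mgrid[:z.shape[0],:z.shape[1]]
    p=np.stack([(u-d['cx'])/d['fx']*z, -(v-d['cy'])/d['fy']*z, -z],-1)
    w=p@d['T'][:3,:3].T+d['T'][:3,3]; w[z==0]=np.nan
    return w
E
python3 - <<'E'
from h import *
for n in('top','side'):
    d=shot(n,n+'0.png'); np.savez('/tmp/'+n,**d); print(n,d['T'].round(3).tolist(),d['fx'],d['cx'],d['cy'],[k for k in d])
s=manip.observe(); print(s)
E
```

```text
pics
top [[0.014, 0.998, -0.059, 0.514], [-1.0, 0.013, -0.013, -0.002], [-0.012, 0.059, 0.998, 1.238], [0.0, 0.0, 0.0, 1.0]] 414.94851937013243 280.02088556823924 203.78180763235125 ['img', 'z_map', 'fx', 'fy', 'cx', 'cy', 'T']
side [[0.779, 0.399, -0.484, 0.023], [-0.627, 0.49, -0.605, -0.706], [-0.004, 0.775, 0.632, 0.793], [0.0, 0.0, 0.0, 1.0]] 400.75254737259183 280.5793909608835 203.8592282444755 ['img', 'z_map', 'fx', 'fy', 'cx', 'cy', 'T']
{'time_s': 0.1, 'joint_positions': array([ 1.08550432e+00,  3.07487220e-01,  1.50754420e+00,  2.30442803e-06,
        1.32837814e+00, -7.34937844e-02]), 'dq': array([-0.00049117, -0.00316304, -0.00329046, -0.00131442,  0.00299835,
        0.00021309]), 'effort': array([ 2.34715881e-03, -4.58525813e+01, -2.52609551e+01, -9.46548857e-05,
        5.46274910e-03, -3.46018646e-05]), 'tool_pos': array([0.22987716, 0.52637435, 0.23047888]), 'tcp_rot': array([[ 4.00257611e-01,  9.16402272e-01, -8.49502006e-04],
       [ 9.16400874e-01, -4.00258489e-01, -1.60607491e-03],
       [-1.81183108e-03, -1.35640677e-04, -9.99998349e-01]]), 'contact_force': array([ 0.65500662, -0.46548637, -0.2903336 ]), 'wrist_torque': array([-0.03607386, -0.00080723, -0.02209969]), 'finger_gap': 0.9951957435646253}
```

View pics/top0.png

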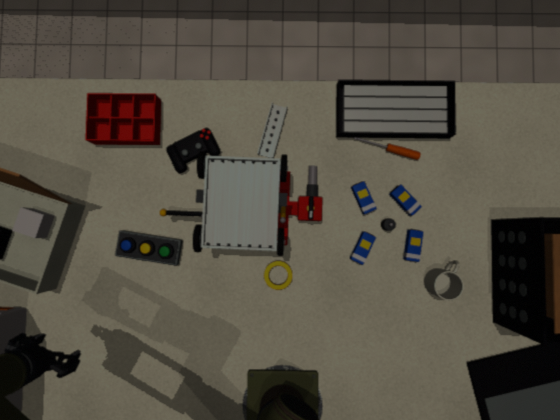

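View pics/side0.png

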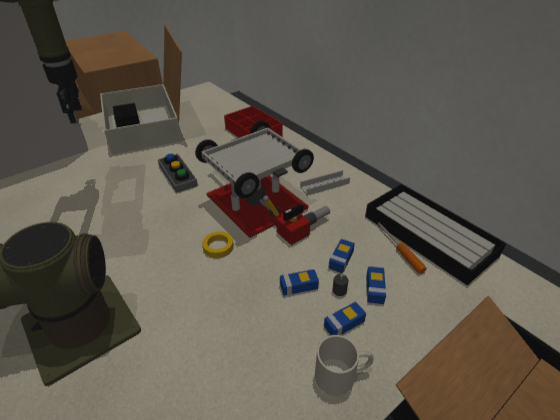

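The top view shows the tray at about (243,203), the handle end at (163,212), the valve at (311,207) and the keys at (127,245), (146,248) and (166,251). Four packs are at (363,198), (405,200), (363,247) and (413,245), with the gear motor between them at (388,225).

```bash
cat >> h.py <<'E'
def rect(P):
    (c,s,a)=cv2.minAreaRect((P[:,:2]*1000).astype(np.float32))
    if s[0]<s[1]: s=s[::-1]; a+=90
    return np.round(c,1),np.round(s,1),round((a+90)%180-90,1)
def packs(d,show=True):
    w=cloud(d); img=d['img'].astype(int); z=w[...,2]
    m=((z>.02)&(z<.047)&(w[...,1]<-.12)&(w[...,0]>.3)).astype(np.uint8)
    b=(img[...,2]>img[...,0]*1.6+15)
    n,l=cv2.connectedComponents(m)
    for i in range(1,n):
        k=l==i
        if (k&b).sum()>30: print('pack',*rect(w[k]),'z',np.nanmedian(z[k]).round(3),k.sum())
E
cat > m.py <<'E'
from h import *
d=dict(np.load('/tmp/top.npz')); w=cloud(d); z=w[...,2]; img=d['img'].astype(int)
packs(d)
def reg(name,u0,u1,v0,v1,zl,zh):
    m=np.zeros(z.shape,bool); m[v0:v1,u0:u1]=1; m&=(z>zl)&(z<zh)
    print(name,*rect(w[m]),'z',np.nanmedian(z[m]).round(4),m.sum())
print('table z',np.nanmedian(z[330:350,400:420]))
reg('tray',195,290,145,260,.14,.23)
reg('floorpart',215,270,170,235,.12,.23)
reg('panel',110,190,225,270,.02,.06)
reg('handle',155,200,203,222,.06,.12)
reg('valve',295,330,160,225,.075,.11)
reg('pump',295,330,190,225,.04,.11)
reg('gm',380,397,215,235,.045,.07)
reg('mug',420,470,255,300,.06,.1)
reg('channel',255,290,100,160,.015,.05)
reg('gamepad',165,222,125,170,.015,.05)
reg('tape',260,297,257,295,.012,.03)
r,g,b=img[...,0],img[...,1],img[...,2]
for n,c in dict(blue=(b>1.5*r)&(b>60),yellow=(r>1.8*b)&(g>.7*r)&(r>80),green=(g>1.5*r)).items():
    m=np.zeros(z.shape,bool); m[230:265,112:185]=1; m&=c&(z>.04); print(n,m.sum(),w[m].mean(0).round(4))
for v in range(188,226,2): print(v,' '.join('%3d'%(1000*z[v,u]) for u in range(296,326,2)))
E
python3 m.py
```

```text
pack [ 608.4 -230.7] [91.1 41.6] 24.3 z 0.034 448
pack [ 603.1 -352.2] [91.5 41. ] 43.4 z 0.034 461
pack [ 471.7 -375.3] [91.2 41.1] -8.8 z 0.034 473
pack [ 462.2 -228.9] [91.4 41.4] -24.7 z 0.034 464
table z 0.00027476619318633766
tray [577.8 112.5] [258.3 236.5] -1.7 z 0.169 7946
floorpart [580.4 111.1] [166.4 140.9] 0.8 z 0.1682 3565
panel [452.6 397.2] [185.8  76.5] 81.9 z 0.0327 1669
handle [555.7 291.4] [110.4  19.7] -89.6 z 0.0914 212
valve [573.1 -72.4] [60.9 11.3] 0.3 z 0.0944 110
pump [581.7 -72.1] [87.1 68.7] 0.3 z 0.0554 660
gm [ 530.  -299.8] [31.3 28.6] -89.2 z 0.0468 60
mug [ 377.5 -449.3] [100.4  79.6] 2.3 z 0.0802 405
channel [805.4  40.3] [156.8  48.4] -14.7 z 0.024 136
gamepad [743.4 274.9] [146.7  90.6] -64.2 z 0.0304 1235
tape [377.7  17.3] [81.7 81.2] -88.9 z 0.0223 380
blue 65 [0.4601 0.4531 0.0527]
yellow 68 [0.4522 0.398  0.0521]
green 215 [0.4517 0.396  0.0505]
188   0   5   0   1   1  -1  42  46  50  49  44  32   2  -3  -4
190   2  -3   2   1   0   3  40  42  46  49  41  34   0   0   0
192  -1   3   4   3  -5   0  45  43  45  48  43  -1  -5   2  -3
194   1 
[... 315 characters left out ...]
  22  39  59  52  51  54  56  90  96  55  56  53  53  52  -3
206  19  42  56  56  54  55  68  93  94  64  55  52  55  53   0
208  27  50  56  54  50  54  67  93  95  65  54  54  56  52  -1
210  23  50  53  54  57  58  67  94  92  56  57  56  57  55  -1
212  23  48  58  55  53  58  59  93  93  57  56  58  55  58   1
214  20  51  52  59  55  54  59 100  93  57  53  53  57  53   0
216   0  54  54  54  54  55  52  96  93  55  57  53  52  51   2
218   0  51  53  50  57  56  57  98  98  55  53  55  58  55   6
220   0   0   0   1  12  23  32  44  50  55  57  54  48   1  -4
222   2   3   1  -3   3   0   1   1  -3   6  -2   0   0   1   2
224  -3   2  -1   0   3  -2   1   1   2   0   2   1   0   0  -1
```

```bash
cat >> h.py <<'E'
from math import *
def plan(x,y,z,phi,n=10,slow=1.0):
    """rows (rounded, tool axes) toward a world target, jaw axis at phi deg, tool down; prints full list"""
    s=manip.observe(); p=s['tool_pos'].copy(); R=s['tcp_rot']; f=degrees(atan2(R[1,0],R[0,0]))
    t=np.array([x,y,z]); out=[]
    print('now',p.round(4),'phi',round(f,1),'gap',round(s['finger_gap'],3),'t',round(s['time_s'],2),'F',s['contact_force'].round(1),'tilt',R[:2,2].round(4))
    d=(f-phi+180)%360-180
    for _ in range(60):
        if np.linalg.norm(t-p)<.0008 and abs(d)<.4: break
        r=np.clip(d/6.875,-1,1); c,q=cos(radians(f)),sin(radians(f))
        A=np.array([[c,q,0],[q,-c,0],[0,0,-1.]]); u=A@(t-p)/.02
        u=np.round(u/max(1,np.abs(u).max()/slow),2); r=round(r,2)
        out.append((u.tolist(),r)); p=p+A.T@u*.02; f-=r*6.875; d-=r*6.875
    k=None
    for o in out:
        print(o[0],o[1])
    print(len(out),'rows')
E
python3 - <<'E'
from h import *
d=dict(np.load('/tmp/top.npz')); w=cloud(d); z=w[...,2]
m=np.zeros(z.shape,bool); m[145:262,190:292]=1; m&=(z>.174)&(z<.2)
P=w[m]; print(m.sum(),P[:,2].mean(),rect(P))
y=P[:,1]; x=P[:,0]
# extreme x per y bin -> wall lines
B=np.arange(.03,.2,.01); 
for f in(np.min,np.max):
    X=[f(x[(y>=b)&(y<b+.01)]) for b in B if ((y>=b)&(y<b+.01)).sum()>2]; c=np.polyfit(B[:len(X)]+.005,X,1); print(np.median(X).round(4),'slope deg',-degrees(atan(c[0])))
B=np.arange(.49,.66,.01)
for f in(np.min,np.max):
    X=[f(y[(x>=b)&(x<b+.01)]) for b in B if ((x>=b)&(x<b+.01)).sum()>2]; c=np.polyfit(B[:len(X)]+.005,X,1); print(np.median(X).round(4),'slope deg',degrees(atan(c[0])))
m=np.zeros(z.shape,bool); m[203:222,155:198]=1; m&=(z>.07)&(z<.12); Q=w[m]
for b in np.arange(.23,.35,.02):
    k=(Q[:,1]>=b)&(Q[:,1]<b+.02); print(b.round(2),k.sum(),np.median(Q[k],0).round(4))
plan(.608,-.231,.26,-65.7)
E
```

```text
1441 0.18390523912417084 (array([577.8, 111.6]), array([258.3, 232.6]), -1.7)
0.4617 slope deg -1.7630552314772088
0.6955 slope deg -1.7809276506726963
0.0099 slope deg -3.5433517042310103
0.2139 slope deg -2.5437543225317465
0.23 15 [0.5524 0.2457 0.091 ]
0.25 35 [0.5522 0.2598 0.0912]
0.27 36 [0.5519 0.2799 0.0895]
0.29 39 [0.5542 0.3002 0.0909]
0.31 37 [0.5541 0.3212 0.0915]
0.33 40 [0.5539 0.337  0.0946]
now [0.2299 0.5264 0.2305] phi 66.4 gap 0.995 t 0.1 F [ 0.7 -0.5 -0.3] tilt [-0.0008 -0.0016]
[-0.84, 1.0, -0.05] 1.0
[-0.65, 1.0, -0.04] 1.0
[-0.49, 1.0, -0.04] 1.0
[-0.35, 1.0, -0.04] 1.0
[-0.22, 1.0, -0.04] 1.0
[-0.1, 1.0, -0.03] 1.0
[0.02, 1.0, -0.03] 1.0
[0.15, 1.0, -0.04] 1.0
[0.27, 1.0, -0.04] 1.0
[0.4, 1.0, -0.04] 1.0
[0.55, 1.0, -0.04] 1.0
[0.72, 1.0, -0.04] 1.0
[0.92, 1.0, -0.05] 1.0
[1.0, 0.85, -0.05] 1.0
[1.0, 0.66, -0.04] 1.0
[1.0, 0.5, -0.04] 1.0
[1.0, 0.36, -0.04] 1.0
[1.0, 0.23, -0.03] 1.0
[1.0, 0.11, -0.03] 1.0
[1.0, -0.01, -0.03] 0.22
[1.0, -0.04, -0.03] -0.0
[1.0, -0.04, -0.04] -0.0
[1.0, -0.04, -0.03] -0.0
[1.0, -0.04, -0.04] -0.0
[1.0, -0.04, -0.03] -0.0
[1.0, -0.04, -0.04] -0.0
[1.0, -0.04, -0.03] -0.0
[1.0, -0.04, -0.04] -0.0
[1.0, -0.04, -0.03] -0.0
[1.0, -0.04, -0.04] -0.0
[1.0, -0.04, -0.03] -0.0
[1.0, -0.04, -0.04] -0.0
[1.0, -0.04, -0.03] -0.0
[1.0, -0.04, -0.04] -0.0
[1.0, -0.04, -0.03] -0.0
[1.0, -0.04, -0.04] -0.0
[1.0, -0.04, -0.03] -0.0
[1.0, -0.04, -0.04] -0.0
[1.0, -0.04, -0.03] -0.0
[1.0, -0.04, -0.04] -0.0
40 rows
```

Request:
{"api": "move_arm", "payload": {
  "rows": [
    {"translation": [-0.84, 1, -0.1], "rot": [0, 0, 1], "claw": 1},
    {"translation": [-0.65, 1, -0.1], "rot": [0, 0, 1], "claw": 1},
    {"translation": [-0.5, 1, -0.1], "rot": [0, 0, 1], "claw": 1},
    {"translation": [-0.35, 1, -0.1], "rot": [0, 0, 1], "claw": 1},
    {"translation": [-0.2, 1, -0.1], "rot": [0, 0, 1], "claw": 1},
    {"translation": [-0.1, 1, -0.1], "rot": [0, 0, 1], "claw": 1},
    {"translation": [0, 1, -0.1], "rot": [0, 0, 1], "claw": 1},
    {"translation": [0.15, 1, -0.1], "rot": [0, 0, 1], "claw": 1},
    {"translation": [0.3, 1, -0.1], "rot": [0, 0, 1], "claw": 1},
    {"translation": [0.4, 1, -0.1], "rot": [0, 0, 1], "claw": 1}
  ]
}}

```text
time_s: 0.93
tool_pos: [0.3224, 0.324, 0.2457]
tcp_rot: [[0.996, -0.084, -0.008], [-0.084, -0.996, -0.008], [-0.008, 0.009, -1.0]]
contact_force: [0.9, -0.5, -0.4]
finger_gap: 0.998
```

Request:
{"api": "move_arm", "payload": {
  "rows": [
    {"translation": [0.55, 1, -0.1], "rot": [0, 0, 1], "claw": 1},
    {"translation": [0.7, 1, -0.1], "rot": [0, 0, 1], "claw": 1},
    {"translation": [0.9, 1, -0.1], "rot": [0, 0, 1], "claw": 1},
    {"translation": [1, 0.85, -0.1], "rot": [0, 0, 1], "claw": 1},
    {"translation": [1, 0.65, -0.1], "rot": [0, 0, 1], "claw": 1},
    {"translation": [1, 0.5, 0], "rot": [0, 0, 1], "claw": 1},
    {"translation": [1, 0.35, 0], "rot": [0, 0, 1], "claw": 1},
    {"translation": [1, 0.25, 0], "rot": [0, 0, 1], "claw": 1},
    {"translation": [1, 0.1, 0], "rot": [0, 0, 1], "claw": 1},
    {"translation": [1, 0, 0], "rot": [0, 0, 0.2], "claw": 1}
  ]
}}

```text
time_s: 1.77
tool_pos: [0.4106, 0.1009, 0.2548]
tcp_rot: [[0.326, -0.945, -0.014], [-0.945, -0.326, -0.011], [0.006, 0.017, -1.0]]
contact_force: [-0.5, -0.1, 0.2]
finger_gap: 1.005
```

```bash
python3 -c "
from h import *
plan(.608,-.231,.26,-65.7)"
```

```text
now [0.4106 0.1009 0.2548] phi -71.0 gap 1.005 t 1.77 F [-0.5 -0.1  0.2] tilt [-0.0137 -0.0109]
[1.0, -0.21, -0.01] -0.77
[1.0, -0.11, -0.01] 0.0
[1.0, -0.11, -0.01] 0.0
[1.0, -0.11, -0.01] 0.0
[1.0, -0.11, -0.01] 0.0
[1.0, -0.11, -0.01] 0.0
[1.0, -0.11, -0.02] 0.0
[1.0, -0.11, -0.01] 0.0
[1.0, -0.11, -0.02] 0.0
[1.0, -0.11, -0.01] 0.0
[1.0, -0.12, -0.02] 0.0
[1.0, -0.11, -0.01] 0.0
[1.0, -0.12, -0.02] 0.0
[1.0, -0.11, -0.01] 0.0
[1.0, -0.12, -0.02] 0.0
[1.0, -0.11, -0.01] 0.0
[1.0, -0.12, -0.02] 0.0
[1.0, -0.11, -0.01] 0.0
[1.0, -0.12, -0.02] 0.0
[0.17, -0.02, 0.0] 0.0
20 rows
```

```bash
cat >> h.py <<'E'
def st():
    s=manip.observe(); p=s['tool_pos']; R=s['tcp_rot']; f=degrees(atan2(R[1,0],R[0,0]))
    print('now',p.round(4),'phi',round(f,1),'gap',round(s['finger_gap'],3),'t',round(s['time_s'],2),'F',s['contact_force'].round(1))
    return s,p,R,f
def go(x,y,z,phi,ext=1.0):
    s,p,R,f=st(); d=(f-phi+180)%360-180
    tc=R.T@np.cross(R[:,2],[0,0,-1.])/.12
    t=np.array([x,y,z])-p; n=max(ceil(np.abs(R.T@t).max()/.02/ext),ceil(abs(d)/6.875),1)
    print('tilt fix',tc.round(2)); 
    # even world line, n rows, yaw spread evenly; rows in the turning tool frame
    o=[]
    for i in range(n):
        g=radians(f-d*i/n); c,q=cos(g),sin(g)
        A=np.array([[c,q,0],[q,-c,0],[0,0,-1.]]); o.append((A@t/n/.02).round(2).tolist())
    if abs(d)<1: print(n,'x',o[0],'yaw tot',round(d/6.875,2))
    else:
        for r in o: print(r)
        print(n,'rows yaw each',round(d/6.875/n,2))
E
python3 -c "
from h import *
packs(shot('top'))
go(.608,-.231,.26,-65.7)"
```

```text
pack [ 608.2 -230.7] [90.7 41.1] 23.9 z 0.034 446
pack [ 602.6 -352.2] [92.9 41.6] 43.6 z 0.034 469
pack [ 471.6 -375.6] [91.2 41.1] -8.9 z 0.034 475
pack [ 462.5 -228.7] [91.2 40.6] -25.6 z 0.034 463
now [0.412  0.098  0.2548] phi -70.9 gap 0.998 t 1.82 F [ 1.9 -3.1  0.3]
tilt fix [ 0.14 -0.08 -0.  ]
[0.99, -0.2, -0.01]
[0.99, -0.2, -0.01]
[0.99, -0.2, -0.01]
[0.99, -0.19, -0.01]
[0.99, -0.19, -0.01]
[0.99, -0.18, -0.01]
[0.99, -0.18, -0.01]
[0.99, -0.17, -0.01]
[0.99, -0.17, -0.01]
[0.99, -0.16, -0.01]
[1.0, -0.16, -0.01]
[1.0, -0.15, -0.01]
[1.0, -0.15, -0.01]
[1.0, -0.14, -0.01]
[1.0, -0.14, -0.01]
[1.0, -0.13, -0.01]
[1.0, -0.13, -0.01]
[1.0, -0.12, -0.01]
[1.0, -0.12, -0.01]
19 rows yaw each -0.04
```

Request:
{"api": "move_arm", "payload": {
  "rows": [
    {"translation": [1, -0.2, 0], "rot": [0.14, -0.08, -0.4], "claw": 1},
    {"translation": [1, -0.15, 0], "rot": [0, 0, -0.3], "claw": 1},
    {"translation": [1, -0.15, 0], "rot": [0, 0, 0], "claw": 1},
    {"translation": [1, -0.12, 0], "rot": [0, 0, 0], "claw": 1},
    {"translation": [1, -0.12, 0], "rot": [0, 0, 0], "claw": 1},
    {"translation": [1, -0.12, 0], "rot": [0, 0, 0], "claw": 1},
    {"translation": [1, -0.12, 0], "rot": [0, 0, 0], "claw": 1},
    {"translation": [1, -0.12, 0], "rot": [0, 0, 0], "claw": 1},
    {"translation": [1, -0.12, 0], "rot": [0, 0, 0], "claw": 1},
    {"translation": [1, -0.12, 0], "rot": [0, 0, 0], "claw": 1}
  ]
}}

```text
time_s: 2.65
tool_pos: [0.5145, -0.0809, 0.2504]
tcp_rot: [[0.412, -0.911, -0.009], [-0.911, -0.412, 0.004], [-0.008, 0.007, -1.0]]
contact_force: [0.1, -0.4, -0.1]
finger_gap: 1.002
```

Request:
{"api": "move_arm", "payload": {
  "rows": [
    {"translation": [1, -0.12, 0.3], "rot": [0, 0, 0], "claw": 1},
    {"translation": [1, -0.12, 0.3], "rot": [0, 0, 0], "claw": 1},
    {"translation": [1, -0.12, 0.6], "rot": [0, 0, 0], "claw": 1},
    {"translation": [1, -0.12, 0.8], "rot": [0, 0, 0], "claw": 1},
    {"translation": [1, -0.12, 1], "rot": [0, 0, 0], "claw": 1},
    {"translation": [1, -0.12, 1], "rot": [0, 0, 0], "claw": 1},
    {"translation": [1, -0.12, 1], "rot": [0, 0, 0], "claw": 1},
    {"translation": [1, -0.12, 1], "rot": [0, 0, 0], "claw": 1},
    {"translation": [0, 0, 0], "rot": [0, 0, 0], "claw": 1}
  ]
}}

```text
time_s: 3.4
tool_pos: [0.6025, -0.2272, 0.1218]
tcp_rot: [[0.413, -0.911, -0.008], [-0.911, -0.413, 0.004], [-0.007, 0.006, -1.0]]
contact_force: [0.3, 0.3, 0.1]
finger_gap: 1.002
```

```bash
python3 -c "
from h import *
go(.608,-.231,.08,-65.9)"
```

```text
now [ 0.6025 -0.2272  0.1218] phi -65.6 gap 1.002 t 3.4 F [0.3 0.3 0.1]
tilt fix [ 0.05  0.06 -0.  ]
3 x [0.1, -0.06, 0.7] yaw tot 0.04
```

Request:
{"api": "move_arm", "payload": {
  "rows": [
    {"translation": [0.1, -0.06, 0.95], "rot": [0.05, 0.06, 0], "claw": 1},
    {"translation": [0.1, -0.06, 0.95], "rot": [0, 0, 0], "claw": 1},
    {"translation": [0.1, -0.06, 0.95], "rot": [0, 0, 0], "claw": 1},
    {"translation": [0, 0, 0.95], "rot": [0, 0, 0], "claw": 1},
    {"translation": [0, 0, 0.95], "rot": [0, 0, 0], "claw": 1},
    {"translation": [0, 0, 0.8], "rot": [0, 0, 0], "claw": 1},
    {"translation": [0, 0, 0], "rot": [0, 0, 0], "claw": -1},
    {"translation": [0, 0, 0], "rot": [0, 0, 0], "claw": -1},
    {"translation": [0, 0, 0], "rot": [0, 0, 0], "claw": -1},
    {"translation": [0, 0, 0], "rot": [0, 0, 0], "claw": -1}
  ]
}}

```text
time_s: 4.23
tool_pos: [0.6075, -0.2281, 0.0073]
tcp_rot: [[0.414, -0.91, -0.003], [-0.91, -0.414, 0.003], [-0.004, 0.002, -1.0]]
contact_force: [-7.0, 4.2, 31.0]
finger_gap: 0.459
```

Request:
{"api": "move_arm", "payload": {
  "rows": [
    {"translation": [0, 0, 0], "rot": [0, 0, 0], "claw": -1},
    {"translation": [0, 0, -0.5], "rot": [0, 0, 0], "claw": -1},
    {"translation": [0, 0, -1], "rot": [0, 0, 0], "claw": -1},
    {"translation": [0, 0, -1], "rot": [0, 0, 0], "claw": -1},
    {"translation": [0, 0, -1], "rot": [0, 0, 0], "claw": -1},
    {"translation": [0, 0, -1], "rot": [0, 0, 0], "claw": -1},
    {"translation": [0, 0, -1], "rot": [0, 0, 0], "claw": -1},
    {"translation": [0, 0, -1], "rot": [0, 0, 0], "claw": -1},
    {"translation": [0, 0, -1], "rot": [0, 0, 0], "claw": -1}
  ]
}}

```text
time_s: 4.98
tool_pos: [0.603, -0.2255, 0.1661]
tcp_rot: [[0.414, -0.91, -0.012], [-0.91, -0.414, 0.008], [-0.012, 0.008, -1.0]]
contact_force: [-0.2, -0.7, -3.1]
finger_gap: 0.455
```

```bash
python3 -c "
from h import *
go(.635,.15,.25,-91.75)"
```

```text
now [ 0.603  -0.2255  0.1661] phi -65.5 gap 0.455 t 4.98 F [-0.2 -0.7 -3.1]
tilt fix [0.06 0.1  0.  ]
[-0.97, -0.54, -0.25]
[-0.98, -0.52, -0.25]
[-0.99, -0.49, -0.25]
[-1.01, -0.46, -0.25]
[-1.02, -0.44, -0.25]
[-1.03, -0.41, -0.25]
[-1.04, -0.38, -0.25]
[-1.05, -0.35, -0.25]
[-1.06, -0.32, -0.25]
[-1.07, -0.3, -0.25]
[-1.08, -0.27, -0.25]
[-1.08, -0.24, -0.25]
[-1.09, -0.21, -0.25]
[-1.09, -0.18, -0.25]
[-1.1, -0.15, -0.25]
[-1.1, -0.12, -0.25]
[-1.1, -0.09, -0.25]
17 rows yaw each 0.22
```

Request:
{"api": "move_arm", "payload": {
  "rows": [
    {"translation": [-0.6, -0.3, -1], "rot": [0.06, 0.1, 0.4], "claw": -1},
    {"translation": [-1, -0.5, -1], "rot": [0, 0, 0.4], "claw": -1},
    {"translation": [-1, -0.5, -1], "rot": [0, 0, 0.4], "claw": -1},
    {"translation": [-1, -0.45, -0.7], "rot": [0, 0, 0.4], "claw": -1},
    {"translation": [-1, -0.4, 0], "rot": [0, 0, 0.4], "claw": -1},
    {"translation": [-1, -0.35, 0], "rot": [0, 0, 0.4], "claw": -1},
    {"translation": [-1, -0.3, 0], "rot": [0, 0, 0.4], "claw": -1},
    {"translation": [-1, -0.25, 0], "rot": [0, 0, 0.4], "claw": -1},
    {"translation": [-1, -0.2, 0], "rot": [0, 0, 0.3], "claw": -1},
    {"translation": [-1, -0.15, 0], "rot": [0, 0, 0.2], "claw": -1}
  ]
}}

```text
time_s: 5.82
tool_pos: [0.6304, -0.0191, 0.2627]
tcp_rot: [[-0.047, -0.999, 0.018], [-0.999, 0.047, -0.007], [0.006, -0.018, -1.0]]
contact_force: [1.2, 0.6, -3.0]
finger_gap: 0.46
```

Request:
{"api": "move_arm", "payload": {
  "rows": [
    {"translation": [-1, -0.1, 0], "rot": [0, 0, 0.1], "claw": -1},
    {"translation": [-1, -0.1, 0], "rot": [0, 0, 0], "claw": -1},
    {"translation": [-1, -0.1, 0], "rot": [0, 0, 0], "claw": -1},
    {"translation": [-1, -0.1, 0], "rot": [0, 0, 0], "claw": -1},
    {"translation": [-1, -0.1, 0], "rot": [0, 0, 0], "claw": -1},
    {"translation": [-1, -0.1, 0], "rot": [0, 0, 0], "claw": -1},
    {"translation": [-1, -0.1, 0], "rot": [0, 0, 0], "claw": -1},
    {"translation": [-0.8, 0, 0], "rot": [0, 0, 0], "claw": -1},
    {"translation": [0, 0, 0], "rot": [0, 0, 0], "claw": -1}
  ]
}}

```text
time_s: 6.57
tool_pos: [0.6465, 0.1489, 0.2707]
tcp_rot: [[-0.058, -0.998, 0.018], [-0.998, 0.058, -0.002], [0.001, -0.018, -1.0]]
contact_force: [0.4, -1.0, -3.5]
finger_gap: 0.458
```

```bash
python3 -c "
from h import *
go(.635,.15,.2,-91.75)"
```

```text
now [0.6465 0.1489 0.2707] phi -93.3 gap 0.458 t 6.57 F [ 0.4 -1.  -3.5]
tilt fix [-0.15 -0.01  0.  ]
[-0.01, 0.14, 0.88]
[-0.01, 0.14, 0.88]
[-0.01, 0.14, 0.88]
[-0.01, 0.14, 0.88]
4 rows yaw each -0.06
```

Request:
{"api": "move_arm", "payload": {
  "rows": [
    {"translation": [0, 0.14, 0.88], "rot": [-0.15, 0, -0.24], "claw": -1},
    {"translation": [0, 0.14, 0.88], "rot": [0, 0, 0], "claw": -1},
    {"translation": [0, 0.14, 0.88], "rot": [0, 0, 0], "claw": -1},
    {"translation": [0, 0.14, 0.8], "rot": [0, 0, 0], "claw": -1},
    {"translation": [0, 0, 0], "rot": [0, 0, 0], "claw": -1}
  ]
}}

```text
time_s: 6.98
tool_pos: [0.6338, 0.1496, 0.2056]
tcp_rot: [[-0.024, -1.0, 0.004], [-1.0, 0.024, -0.002], [0.002, -0.004, -1.0]]
contact_force: [-0.7, -0.5, -5.5]
finger_gap: 0.458
```

```bash
python3 -c "
from h import *
go(.635,.15,.177,-91.75)"
```

```text
now [0.6338 0.1496 0.2056] phi -91.4 gap 0.458 t 6.98 F [-0.7 -0.5 -5.5]
tilt fix [-0.03 -0.01 -0.  ]
2 x [-0.01, -0.03, 0.71] yaw tot 0.05
```

Request:
{"api": "move_arm", "payload": {
  "rows": [
    {"translation": [0, -0.05, 0.7], "rot": [-0.03, 0, 0.05], "claw": -1},
    {"translation": [0, 0, 0.4], "rot": [0, 0, 0], "claw": -1},
    {"translation": [0, 0, 0.2], "rot": [0, 0, 0], "claw": -1},
    {"translation": [0, 0, 0], "rot": [0, 0, 0], "claw": -1}
  ]
}}

```text
time_s: 7.32
tool_pos: [0.6353, 0.1481, 0.1804]
tcp_rot: [[-0.032, -0.999, 0.003], [-0.999, 0.032, -0.002], [0.002, -0.003, -1.0]]
contact_force: [-0.3, 0.7, -3.7]
finger_gap: 0.456
```

Request:
{"api": "move_arm", "payload": {
  "rows": [
    {"translation": [0, 0, 0], "rot": [0, 0, 0], "claw": 0.25},
    {"translation": [0, 0, 0], "rot": [0, 0, 0], "claw": 0.25},
    {"translation": [0, 0, 0], "rot": [0, 0, 0], "claw": 0.25},
    {"translation": [0, 0, -0.5], "rot": [0, 0, 0], "claw": 0.25},
    {"translation": [0, 0, -1], "rot": [0, 0, 0], "claw": 0.25},
    {"translation": [0, 0, -1], "rot": [0, 0, 0], "claw": 1},
    {"translation": [0, 0, -1], "rot": [0, 0, 0], "claw": 1},
    {"translation": [0, 0, -1], "rot": [0, 0, 0], "claw": 1}
  ]
}}

```text
time_s: 7.98
tool_pos: [0.6365, 0.1482, 0.2782]
tcp_rot: [[-0.032, -0.999, 0.007], [-0.999, 0.032, -0.001], [0.001, -0.007, -1.0]]
contact_force: [0.6, 0.6, -0.4]
finger_gap: 0.995
```

```bash
python3 -c "
from h import *
packs(shot('top','p1.png'))
go(.6030,-.3522,.16,-46.5)"
```

```text
pack [ 603.1 -352.4] [90.9 42.4] 43.4 z 0.034 465
pack [ 471.5 -375.6] [91.1 41.3] -8.5 z 0.034 476
pack [ 462.2 -229.1] [91.  41.1] -25.6 z 0.034 464
now [0.639  0.1487 0.2839] phi -91.8 gap 1.003 t 8.03 F [2.5 0.9 4.3]
tilt fix [-0.13  0.01 -0.  ]
[0.97, 0.04, 0.24]
[0.96, 0.07, 0.24]
[0.96, 0.1, 0.24]
[0.96, 0.13, 0.24]
[0.95, 0.16, 0.24]
[0.95, 0.18, 0.24]
[0.94, 0.21, 0.24]
[0.94, 0.24, 0.24]
[0.93, 0.27, 0.24]
[0.92, 0.3, 0.24]
[0.91, 0.33, 0.24]
[0.9, 0.35, 0.24]
[0.89, 0.38, 0.24]
[0.88, 0.41, 0.24]
[0.86, 0.43, 0.24]
[0.85, 0.46, 0.24]
[0.83, 0.49, 0.24]
[0.82, 0.51, 0.24]
[0.8, 0.54, 0.24]
[0.79, 0.56, 0.24]
[0.77, 0.58, 0.24]
[0.75, 0.61, 0.24]
[0.73, 0.63, 0.24]
[0.71, 0.65, 0.24]
[0.69, 0.67, 0.24]
[0.67, 0.69, 0.24]
26 rows yaw each -0.25
```

View pics/p1.png

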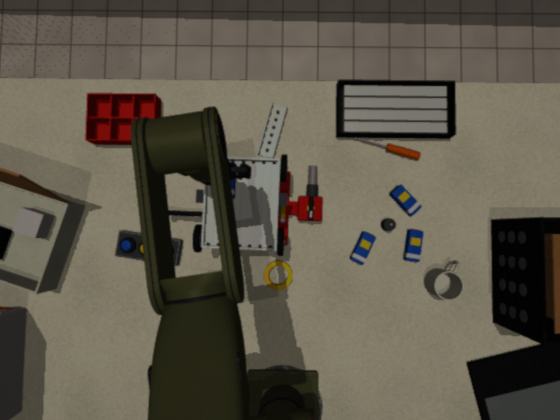

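The arm hides most of the tray, but the pack's blue shows at about (232,180). The other three packs are undisturbed.

Request:
{"api": "move_arm", "payload": {
  "rows": [
    {"translation": [1, 0.05, 0], "rot": [-0.13, 0, -0.25], "claw": 1},
    {"translation": [1, 0.1, 0], "rot": [0, 0, -0.25], "claw": 1},
    {"translation": [1, 0.1, 0], "rot": [0, 0, -0.25], "claw": 1},
    {"translation": [1, 0.15, 0], "rot": [0, 0, -0.25], "claw": 1},
    {"translation": [1, 0.15, 0], "rot": [0, 0, -0.25], "claw": 1},
    {"translation": [1, 0.2, 0], "rot": [0, 0, -0.25], "claw": 1},
    {"translation": [1, 0.2, 0], "rot": [0, 0, -0.25], "claw": 1},
    {"translation": [1, 0.25, 0], "rot": [0, 0, -0.25], "claw": 1},
    {"translation": [1, 0.3, 0], "rot": [0, 0, -0.25], "claw": 1},
    {"translation": [1, 0.3, 0], "rot": [0, 0, -0.25], "claw": 1}
  ]
}}

```text
time_s: 8.87
tool_pos: [0.6327, -0.0565, 0.3048]
tcp_rot: [[0.288, -0.957, 0.036], [-0.958, -0.288, 0.004], [0.006, -0.036, -0.999]]
contact_force: [-0.3, -0.1, -0.2]
finger_gap: 1.001
```

Request:
{"api": "move_arm", "payload": {
  "rows": [
    {"translation": [0.9, 0.35, 0.2], "rot": [0, 0, -0.3], "claw": 1},
    {"translation": [0.9, 0.35, 0.3], "rot": [0, 0, -0.3], "claw": 1},
    {"translation": [0.9, 0.4, 0.5], "rot": [0, 0, -0.3], "claw": 1},
    {"translation": [0.9, 0.4, 0.5], "rot": [0, 0, -0.3], "claw": 1},
    {"translation": [0.9, 0.45, 0.5], "rot": [0, 0, -0.3], "claw": 1},
    {"translation": [0.85, 0.5, 0.5], "rot": [0, 0, -0.3], "claw": 1},
    {"translation": [0.8, 0.5, 0.5], "rot": [0, 0, -0.3], "claw": 1},
    {"translation": [0.8, 0.5, 0.5], "rot": [0, 0, -0.3], "claw": 1},
    {"translation": [0.8, 0.5, 0.5], "rot": [0, 0, -0.3], "claw": 1},
    {"translation": [0.8, 0.6, 0.5], "rot": [0, 0, -0.3], "claw": 1}
  ]
}}

```text
time_s: 9.7
tool_pos: [0.6383, -0.2631, 0.2322]
tcp_rot: [[0.62, -0.781, 0.069], [-0.783, -0.622, -0.007], [0.048, -0.05, -0.998]]
contact_force: [0.6, -0.2, -0.4]
finger_gap: 0.996
```

```bash
python3 -c "
from h import *
go(.6030,-.3522,.12,-46.5)"
```

```text
now [ 0.6383 -0.2631  0.2322] phi -51.6 gap 0.996 t 9.7 F [ 0.6 -0.2 -0.4]
tilt fix [-0.42 -0.4  -0.  ]
[0.4, 0.69, 0.93]
[0.39, 0.7, 0.93]
[0.38, 0.7, 0.93]
[0.37, 0.71, 0.93]
[0.36, 0.71, 0.93]
[0.35, 0.72, 0.93]
6 rows yaw each -0.12
```

Request:
{"api": "move_arm", "payload": {
  "rows": [
    {"translation": [0.4, 0.7, 0.5], "rot": [-0.4, -0.4, -0.2], "claw": 1},
    {"translation": [0.4, 0.7, 0.9], "rot": [0, 0, -0.2], "claw": 1},
    {"translation": [0.4, 0.7, 0.9], "rot": [0, 0, -0.2], "claw": 1},
    {"translation": [0.4, 0.7, 0.9], "rot": [0, 0, -0.1], "claw": 1},
    {"translation": [0.35, 0.7, 0.9], "rot": [0, 0, 0], "claw": 1},
    {"translation": [0.35, 0.7, 0.9], "rot": [0, 0, 0], "claw": 1},
    {"translation": [0, 0, 0], "rot": [0, 0, 0], "claw": 1}
  ]
}}

```text
time_s: 10.28
tool_pos: [0.6106, -0.3655, 0.1371]
tcp_rot: [[0.688, -0.726, 0.014], [-0.726, -0.688, -0.01], [0.017, -0.003, -1.0]]
contact_force: [-0.0, -0.1, 0.0]
finger_gap: 0.998
```

```bash
python3 -c "
from h import *
go(.6030,-.3522,.014,-46.5)"
```

```text
now [ 0.6106 -0.3655  0.1371] phi -46.5 gap 0.998 t 10.28 F [-0.  -0.1  0. ]
tilt fix [-0.03 -0.14  0.  ]
7 x [-0.11, -0.03, 0.88] yaw tot -0.01
```

Request:
{"api": "move_arm", "payload": {
  "rows": [
    {"translation": [-0.25, -0.07, 0.8], "rot": [-0.03, -0.14, 0], "claw": 1},
    {"translation": [-0.25, -0.07, 0.9], "rot": [0, 0, 0], "claw": 1},
    {"translation": [-0.25, -0.07, 0.9], "rot": [0, 0, 0], "claw": 1},
    {"translation": [0, 0, 0.9], "rot": [0, 0, 0], "claw": 1},
    {"translation": [0, 0, 0.9], "rot": [0, 0, 0], "claw": 1},
    {"translation": [0, 0, 0.9], "rot": [0, 0, 0], "claw": 1},
    {"translation": [0, 0, 0.8], "rot": [0, 0, 0], "claw": 1},
    {"translation": [0, 0, 0], "rot": [0, 0, 0], "claw": 1}
  ]
}}

```text
time_s: 10.95
tool_pos: [0.6122, -0.3486, 0.0184]
tcp_rot: [[0.689, -0.725, 0.012], [-0.725, -0.689, -0.004], [0.011, -0.006, -1.0]]
contact_force: [-0.9, 0.2, -0.2]
finger_gap: 0.999
```

```bash
python3 -c "
from h import *
go(.6030,-.3522,.014,-46.5)"
```

```text
now [ 0.6122 -0.3486  0.0184] phi -46.5 gap 0.999 t 10.95 F [-0.9  0.2 -0.2]
tilt fix [-0.05 -0.09  0.  ]
1 x [-0.19, 0.46, 0.22] yaw tot 0.0
```

Request:
{"api": "move_arm", "payload": {
  "rows": [
    {"translation": [-0.1, 0.25, 0.1], "rot": [-0.05, -0.09, 0], "claw": 1},
    {"translation": [-0.1, 0.2, 0.1], "rot": [0, 0, 0], "claw": 1},
    {"translation": [0, 0, 0], "rot": [0, 0, 0], "claw": -1},
    {"translation": [0, 0, 0], "rot": [0, 0, 0], "claw": -1},
    {"translation": [0, 0, 0], "rot": [0, 0, 0], "claw": -1},
    {"translation": [0, 0, 0], "rot": [0, 0, 0], "claw": -1},
    {"translation": [0, 0, 0], "rot": [0, 0, 0], "claw": -1}
  ]
}}

```text
time_s: 11.53
tool_pos: [0.6061, -0.3514, 0.0204]
tcp_rot: [[0.69, -0.724, 0.005], [-0.724, -0.69, -0.003], [0.006, -0.002, -1.0]]
contact_force: [0.6, 0.2, -4.0]
finger_gap: 0.448
```

```bash
python3 -c "
from h import *
go(.6324,.0703,.25,-91.75)"
```

```text
now [ 0.6061 -0.3514  0.0204] phi -46.4 gap 0.448 t 11.53 F [ 0.6  0.2 -4. ]
tilt fix [-0.02 -0.05  0.  ]
[-0.9, -0.97, -0.72]
[-0.94, -0.92, -0.72]
[-0.99, -0.88, -0.72]
[-1.03, -0.83, -0.72]
[-1.07, -0.77, -0.72]
[-1.11, -0.72, -0.72]
[-1.14, -0.66, -0.72]
[-1.17, -0.61, -0.72]
[-1.2, -0.55, -0.72]
[-1.23, -0.49, -0.72]
[-1.25, -0.43, -0.72]
[-1.27, -0.36, -0.72]
[-1.29, -0.3, -0.72]
[-1.3, -0.24, -0.72]
[-1.31, -0.17, -0.72]
[-1.32, -0.11, -0.72]
16 rows yaw each 0.41
```

Request:
{"api": "move_arm", "payload": {
  "rows": [
    {"translation": [0, 0, -0.5], "rot": [0, -0.05, 0], "claw": -1},
    {"translation": [0, 0, -1], "rot": [0, 0, 0], "claw": -1},
    {"translation": [0, 0, -1], "rot": [0, 0, 0], "claw": -1},
    {"translation": [0, 0, -1], "rot": [0, 0, 0], "claw": -1},
    {"translation": [-0.3, -0.3, -1], "rot": [0, 0, 0.4], "claw": -1},
    {"translation": [-0.6, -0.6, -1], "rot": [0, 0, 0.4], "claw": -1},
    {"translation": [-0.8, -0.8, -1], "rot": [0, 0, 0.4], "claw": -1},
    {"translation": [-0.9, -0.7, -1], "rot": [0, 0, 0.4], "claw": -1},
    {"translation": [-0.9, -0.7, -1], "rot": [0, 0, 0.4], "claw": -1},
    {"translation": [-1, -0.65, -1], "rot": [0, 0, 0.4], "claw": -1}
  ]
}}

```text
time_s: 12.37
tool_pos: [0.608, -0.2343, 0.2066]
tcp_rot: [[0.436, -0.9, -0.019], [-0.9, -0.436, 0.011], [-0.018, 0.012, -1.0]]
contact_force: [0.7, 0.7, -3.2]
finger_gap: 0.446
```

Request:
{"api": "move_arm", "payload": {
  "rows": [
    {"translation": [-1, -0.6, -1], "rot": [0, 0, 0.4], "claw": -1},
    {"translation": [-1, -0.5, -0.8], "rot": [0, 0, 0.4], "claw": -1},
    {"translation": [-1, -0.45, -0.5], "rot": [0, 0, 0.4], "claw": -1},
    {"translation": [-1, -0.4, 0], "rot": [0, 0, 0.4], "claw": -1},
    {"translation": [-1, -0.35, 0], "rot": [0, 0, 0.4], "claw": -1},
    {"translation": [-1, -0.3, 0], "rot": [0, 0, 0.4], "claw": -1},
    {"translation": [-1, -0.25, 0], "rot": [0, 0, 0.4], "claw": -1},
    {"translation": [-1, -0.2, 0], "rot": [0, 0, 0.4], "claw": -1},
    {"translation": [-1, -0.15, 0], "rot": [0, 0, 0.4], "claw": -1},
    {"translation": [-1, -0.1, 0], "rot": [0, 0, 0.3], "claw": -1}
  ]
}}

```text
time_s: 13.2
tool_pos: [0.6254, -0.0121, 0.26]
tcp_rot: [[-0.043, -0.999, -0.016], [-0.999, 0.043, 0.01], [-0.01, 0.016, -1.0]]
contact_force: [0.0, 0.4, -3.4]
finger_gap: 0.449
```

```bash
python3 -c "
from h import *
go(.6324,.0703,.25,-91.75)"
```

```text
now [ 0.6254 -0.0121  0.26  ] phi -92.5 gap 0.449 t 13.2 F [ 0.   0.4 -3.4]
tilt fix [0.14 0.08 0.  ]
5 x [-0.83, -0.03, 0.1] yaw tot -0.11
```

Request:
{"api": "move_arm", "payload": {
  "rows": [
    {"translation": [-0.8, -0.05, 0], "rot": [0.14, 0.08, -0.1], "claw": -1},
    {"translation": [-0.8, 0, 0], "rot": [0, 0, 0], "claw": -1},
    {"translation": [-0.8, 0, 0], "rot": [0, 0, 0], "claw": -1},
    {"translation": [-0.8, 0, 0.2], "rot": [0, 0, 0], "claw": -1},
    {"translation": [-0.7, 0, 0.8], "rot": [0, 0, 0], "claw": -1},
    {"translation": [0, 0, 0.8], "rot": [0, 0, 0], "claw": -1},
    {"translation": [0, 0, 0], "rot": [0, 0, 0], "claw": -1}
  ]
}}

```text
time_s: 13.78
tool_pos: [0.6256, 0.0752, 0.2202]
tcp_rot: [[-0.028, -1.0, -0.004], [-1.0, 0.028, 0.003], [-0.003, 0.004, -1.0]]
contact_force: [-0.3, -0.2, -3.8]
finger_gap: 0.453
```

```bash
python3 -c "
from h import *
go(.6324,.0703,.192,-91.75)"
```

```text
now [0.6256 0.0752 0.2202] phi -91.6 gap 0.453 t 13.78 F [-0.3 -0.2 -3.8]
tilt fix [0.03 0.02 0.  ]
2 x [0.12, -0.17, 0.71] yaw tot 0.02
```

Request:
{"api": "move_arm", "payload": {
  "rows": [
    {"translation": [0.12, -0.17, 0.6], "rot": [0.03, 0.02, 0], "claw": -1},
    {"translation": [0.12, -0.17, 0.6], "rot": [0, 0, 0], "claw": -1},
    {"translation": [0, 0, 0.2], "rot": [0, 0, 0], "claw": -1},
    {"translation": [0, 0, 0], "rot": [0, 0, 0], "claw": -1}
  ]
}}

```text
time_s: 14.12
tool_pos: [0.6311, 0.0699, 0.1906]
tcp_rot: [[-0.028, -1.0, -0.003], [-1.0, 0.028, 0.0], [0.0, 0.003, -1.0]]
contact_force: [-0.9, 0.7, -4.2]
finger_gap: 0.45
```

Request:
{"api": "move_arm", "payload": {
  "rows": [
    {"translation": [0, 0, 0.1], "rot": [0, 0, 0], "claw": -1},
    {"translation": [0, 0, 0], "rot": [0, 0, 0], "claw": -1}
  ]
}}

```text
time_s: 14.28
tool_pos: [0.6312, 0.0691, 0.1887]
tcp_rot: [[-0.029, -1.0, -0.004], [-1.0, 0.029, 0.0], [0.0, 0.004, -1.0]]
contact_force: [0.2, 0.4, -3.4]
finger_gap: 0.448
```

Request:
{"api": "move_arm", "payload": {
  "rows": [
    {"translation": [0, 0, 0.1], "rot": [0, 0, 0], "claw": -1},
    {"translation": [0, 0, 0.1], "rot": [0, 0, 0], "claw": -1},
    {"translation": [0, 0, 0], "rot": [0, 0, 0], "claw": -1}
  ]
}}

```text
time_s: 14.53
tool_pos: [0.6321, 0.0688, 0.1879]
tcp_rot: [[-0.03, -1.0, -0.0], [-1.0, 0.03, 0.001], [-0.001, 0.0, -1.0]]
contact_force: [-0.6, -0.7, -4.0]
finger_gap: 0.451
```

Request:
{"api": "move_arm", "payload": {
  "rows": [
    {"translation": [0, 0, 0], "rot": [0, 0, 0], "claw": 0.25},
    {"translation": [0, 0, 0], "rot": [0, 0, 0], "claw": 0.25},
    {"translation": [0, 0, 0], "rot": [0, 0, 0], "claw": 0.25},
    {"translation": [0, 0, -0.5], "rot": [0, 0, 0], "claw": 0.25},
    {"translation": [0, 0, -1], "rot": [0, 0, 0], "claw": 0.25},
    {"translation": [0, 0, -1], "rot": [0, 0, 0], "claw": 1},
    {"translation": [0, 0, -1], "rot": [0, 0, 0], "claw": 1},
    {"translation": [0, 0, -0.7], "rot": [0, 0, 0], "claw": 1}
  ]
}}

```text
time_s: 15.2
tool_pos: [0.6323, 0.0687, 0.277]
tcp_rot: [[-0.03, -1.0, 0.001], [-1.0, 0.03, 0.0], [-0.0, -0.001, -1.0]]
contact_force: [0.4, 0.1, 0.3]
finger_gap: 0.995
```

```bash
python3 -c "
from h import *
packs(shot('top'))
go(.4717,-.3755,.17,-98.7)"
```

```text
pack [ 471.5 -375.3] [91.4 41.2] -8.1 z 0.034 476
pack [ 462.1 -229.2] [91.1 41.2] -25.2 z 0.034 457
now [0.6339 0.0688 0.2803] phi -91.7 gap 1.004 t 15.25 F [ 1.5 -0.2  2.7]
tilt fix [-0.06  0.01 -0.  ]
[0.98, 0.32, 0.24]
[0.98, 0.32, 0.24]
[0.98, 0.31, 0.24]
[0.98, 0.31, 0.24]
[0.98, 0.3, 0.24]
[0.98, 0.3, 0.24]
[0.99, 0.29, 0.24]
[0.99, 0.29, 0.24]
[0.99, 0.28, 0.24]
[0.99, 0.28, 0.24]
[0.99, 0.27, 0.24]
[0.99, 0.27, 0.24]
[0.99, 0.26, 0.24]
[1.0, 0.26, 0.24]
[1.0, 0.25, 0.24]
[1.0, 0.25, 0.24]
[1.0, 0.24, 0.24]
[1.0, 0.23, 0.24]
[1.0, 0.23, 0.24]
[1.0, 0.22, 0.24]
[1.0, 0.22, 0.24]
[1.01, 0.21, 0.24]
[1.01, 0.21, 0.24]
23 rows yaw each 0.04
```

Request:
{"api": "move_arm", "payload": {
  "rows": [
    {"translation": [1, 0.32, 0], "rot": [-0.06, 0, 0.1], "claw": 1},
    {"translation": [1, 0.32, 0], "rot": [0, 0, 0.1], "claw": 1},
    {"translation": [1, 0.3, 0], "rot": [0, 0, 0.1], "claw": 1},
    {"translation": [1, 0.3, 0], "rot": [0, 0, 0.1], "claw": 1},
    {"translation": [1, 0.3, 0], "rot": [0, 0, 0.1], "claw": 1},
    {"translation": [1, 0.3, 0], "rot": [0, 0, 0.1], "claw": 1},
    {"translation": [1, 0.28, 0], "rot": [0, 0, 0.1], "claw": 1},
    {"translation": [1, 0.28, 0], "rot": [0, 0, 0.1], "claw": 1},
    {"translation": [1, 0.28, 0], "rot": [0, 0, 0.1], "claw": 1},
    {"translation": [1, 0.28, 0], "rot": [0, 0, 0], "claw": 1}
  ]
}}

```text
time_s: 16.08
tool_pos: [0.5602, -0.1285, 0.2856]
tcp_rot: [[-0.134, -0.991, 0.015], [-0.991, 0.134, 0.002], [-0.004, -0.015, -1.0]]
contact_force: [0.2, -0.6, 0.6]
finger_gap: 1.001
```

Request:
{"api": "move_arm", "payload": {
  "rows": [
    {"translation": [1, 0.25, 0.2], "rot": [0, 0, 0], "claw": 1},
    {"translation": [1, 0.25, 0.3], "rot": [0, 0, 0], "claw": 1},
    {"translation": [1, 0.25, 0.4], "rot": [0, 0, 0], "claw": 1},
    {"translation": [1, 0.25, 0.5], "rot": [0, 0, 0], "claw": 1},
    {"translation": [1, 0.25, 0.5], "rot": [0, 0, 0], "claw": 1},
    {"translation": [1, 0.25, 0.5], "rot": [0, 0, 0], "claw": 1},
    {"translation": [1, 0.25, 0.5], "rot": [0, 0, 0], "claw": 1},
    {"translation": [1, 0.25, 0.5], "rot": [0, 0, 0], "claw": 1},
    {"translation": [1, 0.25, 0.5], "rot": [0, 0, 0], "claw": 1},
    {"translation": [1, 0.25, 0.5], "rot": [0, 0, 0], "claw": 1}
  ]
}}

```text
time_s: 16.92
tool_pos: [0.4839, -0.3308, 0.1987]
tcp_rot: [[-0.134, -0.991, 0.028], [-0.991, 0.134, -0.005], [0.001, -0.029, -1.0]]
contact_force: [0.2, 1.0, 0.2]
finger_gap: 0.999
```

```bash
python3 -c "
from h import *
go(.4717,-.3755,.12,-98.3)"
```

```text
now [ 0.4839 -0.3308  0.1987] phi -97.7 gap 0.999 t 16.92 F [0.2 1.  0.2]
tilt fix [-0.24 -0.01  0.  ]
4 x [0.57, 0.08, 0.98] yaw tot 0.09
```

Request:
{"api": "move_arm", "payload": {
  "rows": [
    {"translation": [0.7, 0.1, 0.6], "rot": [-0.24, 0, 0.1], "claw": 1},
    {"translation": [0.7, 0.1, 0.8], "rot": [0, 0, 0], "claw": 1},
    {"translation": [0.7, 0.05, 0.9], "rot": [0, 0, 0], "claw": 1},
    {"translation": [0.2, 0, 0.8], "rot": [0, 0, 0], "claw": 1},
    {"translation": [0, 0, 0.8], "rot": [0, 0, 0], "claw": 1},
    {"translation": [0, 0, 0], "rot": [0, 0, 0], "claw": 1}
  ]
}}

```text
time_s: 17.42
tool_pos: [0.4702, -0.3844, 0.1175]
tcp_rot: [[-0.152, -0.988, 0.0], [-0.988, 0.152, -0.005], [0.005, -0.001, -1.0]]
contact_force: [-0.4, 1.7, -0.4]
finger_gap: 0.999
```

```bash
python3 -c "
from h import *
go(.4717,-.3755,.012,-98.3)"
```

```text
now [ 0.4702 -0.3844  0.1175] phi -98.8 gap 0.999 t 17.42 F [-0.4  1.7 -0.4]
tilt fix [-0.01 -0.04  0.  ]
6 x [-0.08, -0.0, 0.88] yaw tot -0.07
```

Request:
{"api": "move_arm", "payload": {
  "rows": [
    {"translation": [-0.2, 0, 0.9], "rot": [0, -0.04, -0.07], "claw": 1},
    {"translation": [-0.15, 0, 0.9], "rot": [0, 0, 0], "claw": 1},
    {"translation": [-0.1, 0, 0.9], "rot": [0, 0, 0], "claw": 1},
    {"translation": [0, 0, 0.9], "rot": [0, 0, 0], "claw": 1},
    {"translation": [0, 0, 0.9], "rot": [0, 0, 0], "claw": 1},
    {"translation": [0, 0, 0.6], "rot": [0, 0, 0], "claw": 1},
    {"translation": [0, 0, 0], "rot": [0, 0, 0], "claw": 1}
  ]
}}

```text
time_s: 18.0
tool_pos: [0.4766, -0.3787, 0.0184]
tcp_rot: [[-0.143, -0.99, 0.01], [-0.99, 0.143, -0.007], [0.006, -0.011, -1.0]]
contact_force: [0.1, -0.2, 0.1]
finger_gap: 1.003
```

Request:
{"api": "move_arm", "payload": {
  "rows": [
    {"translation": [0, 0, 0], "rot": [0, 0, 0], "claw": -1},
    {"translation": [0, 0, 0], "rot": [0, 0, 0], "claw": -1},
    {"translation": [0, 0, 0], "rot": [0, 0, 0], "claw": -1},
    {"translation": [0, 0, 0], "rot": [0, 0, 0], "claw": -1},
    {"translation": [0, 0, 0], "rot": [0, 0, 0], "claw": -1}
  ]
}}

```text
time_s: 18.42
tool_pos: [0.4793, -0.3798, 0.0234]
tcp_rot: [[-0.142, -0.99, 0.014], [-0.99, 0.142, -0.011], [0.009, -0.016, -1.0]]
contact_force: [-0.5, 0.1, -2.8]
finger_gap: 0.449
```

```bash
python3 -c "
from h import *
go(.5248,.1537,.25,-91.75)"
```

```text
now [ 0.4793 -0.3798  0.0234] phi -98.2 gap 0.449 t 18.42 F [-0.5  0.1 -2.8]
tilt fix [-0.13 -0.07 -0.  ]
[-0.99, 0.06, -0.42]
[-0.99, 0.05, -0.42]
[-0.99, 0.05, -0.42]
[-0.99, 0.04, -0.42]
[-0.99, 0.04, -0.42]
[-0.99, 0.04, -0.42]
[-0.99, 0.03, -0.42]
[-0.99, 0.03, -0.42]
[-0.99, 0.02, -0.42]
[-0.99, 0.02, -0.42]
[-0.99, 0.02, -0.42]
[-0.99, 0.01, -0.42]
[-0.99, 0.01, -0.42]
[-0.99, 0.0, -0.42]
[-0.99, -0.0, -0.42]
[-0.99, -0.0, -0.42]
[-0.99, -0.01, -0.42]
[-0.99, -0.01, -0.42]
[-0.99, -0.02, -0.42]
[-0.99, -0.02, -0.42]
[-0.99, -0.03, -0.42]
[-0.99, -0.03, -0.42]
[-0.99, -0.03, -0.42]
[-0.99, -0.04, -0.42]
[-0.99, -0.04, -0.42]
[-0.99, -0.05, -0.42]
[-0.99, -0.05, -0.42]
27 rows yaw each -0.03
```

Request:
{"api": "move_arm", "payload": {
  "rows": [
    {"translation": [0, 0, -0.5], "rot": [-0.13, -0.07, 0], "claw": -1},
    {"translation": [0, 0, -1], "rot": [0, 0, 0], "claw": -1},
    {"translation": [0, 0, -1], "rot": [0, 0, 0], "claw": -1},
    {"translation": [0, 0, -1], "rot": [0, 0, 0], "claw": -1},
    {"translation": [0, 0, -1], "rot": [0, 0, 0], "claw": -1},
    {"translation": [-0.3, 0, -1], "rot": [0, 0, 0], "claw": -1},
    {"translation": [-0.6, 0, -1], "rot": [0, 0, -0.1], "claw": -1},
    {"translation": [-0.8, 0, -1], "rot": [0, 0, -0.1], "claw": -1},
    {"translation": [-1, 0, -1], "rot": [0, 0, -0.1], "claw": -1},
    {"translation": [-1, 0, -1], "rot": [0, 0, -0.1], "claw": -1}
  ]
}}

```text
time_s: 19.25
tool_pos: [0.4837, -0.3054, 0.2169]
tcp_rot: [[-0.098, -0.995, -0.01], [-0.995, 0.098, 0.005], [-0.004, 0.011, -1.0]]
contact_force: [0.3, 0.0, -3.3]
finger_gap: 0.445
```

Request:
{"api": "move_arm", "payload": {
  "rows": [
    {"translation": [-1, 0, -1], "rot": [0, 0, -0.1], "claw": -1},
    {"translation": [-1, 0, -0.6], "rot": [0, 0, -0.1], "claw": -1},
    {"translation": [-1, 0, 0], "rot": [0, 0, -0.1], "claw": -1},
    {"translation": [-1, 0, 0], "rot": [0, 0, -0.1], "claw": -1},
    {"translation": [-1, 0, 0], "rot": [0, 0, -0.1], "claw": -1},
    {"translation": [-1, 0, 0], "rot": [0, 0, 0], "claw": -1},
    {"translation": [-1, 0, 0], "rot": [0, 0, 0], "claw": -1},
    {"translation": [-1, 0, 0], "rot": [0, 0, 0], "claw": -1},
    {"translation": [-1, 0, 0], "rot": [0, 0, 0], "claw": -1},
    {"translation": [-1, 0, 0], "rot": [0, 0, 0], "claw": -1}
  ]
}}

```text
time_s: 20.08
tool_pos: [0.4936, -0.0972, 0.2584]
tcp_rot: [[-0.037, -0.999, 0.001], [-0.999, 0.037, -0.002], [0.002, -0.001, -1.0]]
contact_force: [0.2, 0.2, -3.3]
finger_gap: 0.447
```

```bash
python3 -c "
from h import *
go(.531,.1537,.25,-91.75)"
```

```text
now [ 0.4936 -0.0972  0.2584] phi -92.1 gap 0.447 t 20.08 F [ 0.2  0.2 -3.3]
tilt fix [-0.01 -0.01 -0.  ]
13 x [-0.97, -0.11, 0.03] yaw tot -0.06
```

Request:
{"api": "move_arm", "payload": {
  "rows": [
    {"translation": [-1, -0.15, 0], "rot": [0, 0, 0], "claw": -1},
    {"translation": [-1, -0.15, 0], "rot": [0, 0, 0], "claw": -1},
    {"translation": [-1, -0.15, 0], "rot": [0, 0, 0], "claw": -1},
    {"translation": [-1, -0.15, 0], "rot": [0, 0, 0], "claw": -1},
    {"translation": [-1, -0.15, 0], "rot": [0, 0, 0], "claw": -1},
    {"translation": [-1, -0.15, 0], "rot": [0, 0, 0], "claw": -1},
    {"translation": [-1, -0.15, 0], "rot": [0, 0, 0], "claw": -1},
    {"translation": [-1, -0.1, 0], "rot": [0, 0, 0], "claw": -1},
    {"translation": [-1, 0, 0], "rot": [0, 0, 0], "claw": -1},
    {"translation": [-1, 0, 0], "rot": [0, 0, 0], "claw": -1}
  ]
}}

```text
time_s: 20.92
tool_pos: [0.5181, 0.1118, 0.2578]
tcp_rot: [[-0.038, -0.999, -0.002], [-0.999, 0.038, -0.003], [0.003, 0.002, -1.0]]
contact_force: [0.3, -0.3, -2.0]
finger_gap: 0.444
```

Request:
{"api": "move_arm", "payload": {
  "rows": [
    {"translation": [-1, 0, 0], "rot": [0, 0, 0], "claw": -1},
    {"translation": [-1, 0, 0], "rot": [0, 0, 0], "claw": -1},
    {"translation": [0, 0, 0], "rot": [0, 0, 0], "claw": -1}
  ]
}}

```text
time_s: 21.17
tool_pos: [0.5181, 0.1568, 0.2574]
tcp_rot: [[-0.036, -0.999, -0.002], [-0.999, 0.036, -0.001], [0.001, 0.002, -1.0]]
contact_force: [0.4, 0.5, -2.9]
finger_gap: 0.448
```

```bash
python3 -c "
from h import *
go(.531,.1537,.195,-91.75)"
```

```text
now [0.5181 0.1568 0.2574] phi -92.0 gap 0.448 t 21.17 F [ 0.4  0.5 -2.9]
tilt fix [ 0.02 -0.01 -0.  ]
4 x [0.03, -0.16, 0.78] yaw tot -0.04
```

Request:
{"api": "move_arm", "payload": {
  "rows": [
    {"translation": [0.05, -0.3, 0.4], "rot": [0, 0, 0], "claw": -1},
    {"translation": [0.05, -0.3, 0.6], "rot": [0, 0, 0], "claw": -1},
    {"translation": [0, -0.05, 0.8], "rot": [0, 0, 0], "claw": -1},
    {"translation": [0, 0, 0.8], "rot": [0, 0, 0], "claw": -1},
    {"translation": [0, 0, 0.4], "rot": [0, 0, 0], "claw": -1},
    {"translation": [0, 0, 0.2], "rot": [0, 0, 0], "claw": -1},
    {"translation": [0, 0, 0], "rot": [0, 0, 0], "claw": -1}
  ]
}}

```text
time_s: 21.75
tool_pos: [0.5333, 0.1508, 0.1893]
tcp_rot: [[-0.037, -0.999, 0.0], [-0.999, 0.037, -0.002], [0.002, -0.0, -1.0]]
contact_force: [0.1, 1.4, -1.1]
finger_gap: 0.447
```

```bash
python3 -c "
from h import *
go(.531,.1537,.188,-91.75)"
```

```text
now [0.5333 0.1508 0.1893] phi -92.1 gap 0.447 t 21.75 F [ 0.1  1.4 -1.1]
tilt fix [-0.   -0.01 -0.  ]
1 x [-0.14, 0.12, 0.07] yaw tot -0.05
```

Request:
{"api": "move_arm", "payload": {
  "rows": [
    {"translation": [0, 0, 0], "rot": [0, 0, 0], "claw": 0.25},
    {"translation": [0, 0, 0], "rot": [0, 0, 0], "claw": 0.25},
    {"translation": [0, 0, 0], "rot": [0, 0, 0], "claw": 0.25},
    {"translation": [0, 0, -0.5], "rot": [0, 0, 0], "claw": 0.25},
    {"translation": [0, 0, -1], "rot": [0, 0, 0], "claw": 0.25},
    {"translation": [0, 0, -1], "rot": [0, 0, 0], "claw": 1},
    {"translation": [0, 0, -1], "rot": [0, 0, 0], "claw": 1},
    {"translation": [0, 0, -0.7], "rot": [0, 0, 0], "claw": 1}
  ]
}}

```text
time_s: 22.42
tool_pos: [0.5332, 0.1477, 0.277]
tcp_rot: [[-0.04, -0.999, -0.003], [-0.999, 0.04, -0.004], [0.004, 0.003, -1.0]]
contact_force: [0.9, 0.1, 0.4]
finger_gap: 0.995
```

```bash
python3 -c "
from h import *
packs(shot('top','p3.png'))
go(.4622,-.2292,.17,-115.2)"
```

```text
pack [ 462.3 -229. ] [91.2 41.1] -25.3 z 0.034 461
now [0.5349 0.1481 0.28  ] phi -92.3 gap 1.0 t 22.47 F [1.2 0.1 2.3]
tilt fix [-0.02 -0.03  0.  ]
[1.0, 0.15, 0.29]
[1.0, 0.13, 0.29]
[1.01, 0.11, 0.29]
[1.01, 0.09, 0.29]
[1.01, 0.07, 0.29]
[1.01, 0.05, 0.29]
[1.01, 0.02, 0.29]
[1.01, 0.0, 0.29]
[1.01, -0.02, 0.29]
[1.01, -0.04, 0.29]
[1.01, -0.06, 0.29]
[1.01, -0.08, 0.29]
[1.01, -0.1, 0.29]
[1.0, -0.12, 0.29]
[1.0, -0.15, 0.29]
[1.0, -0.17, 0.29]
[0.99, -0.19, 0.29]
[0.99, -0.21, 0.29]
[0.98, -0.23, 0.29]
19 rows yaw each 0.18
```

View pics/p3.png

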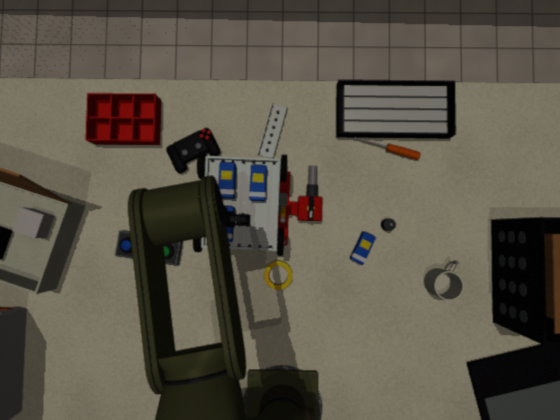

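Packs A and B lie neatly at (228,180) and (259,183), and the third is under the gripper at about (232,218). I'll take the last pack now.

Request:
{"api": "move_arm", "payload": {
  "rows": [
    {"translation": [1, 0.15, 0], "rot": [0, 0, 0.2], "claw": 1},
    {"translation": [1, 0.12, 0], "rot": [0, 0, 0.2], "claw": 1},
    {"translation": [1, 0.1, 0], "rot": [0, 0, 0.2], "claw": 1},
    {"translation": [1, 0.08, 0], "rot": [0, 0, 0.2], "claw": 1},
    {"translation": [1, 0.06, 0], "rot": [0, 0, 0.2], "claw": 1},
    {"translation": [1, 0.04, 0], "rot": [0, 0, 0.2], "claw": 1},
    {"translation": [1, 0, 0], "rot": [0, 0, 0.2], "claw": 1},
    {"translation": [1, 0, 0], "rot": [0, 0, 0.2], "claw": 1},
    {"translation": [1, -0.02, 0], "rot": [0, 0, 0.2], "claw": 1},
    {"translation": [1, -0.04, 0], "rot": [0, 0, 0.2], "claw": 1}
  ]
}}

```text
time_s: 23.3
tool_pos: [0.4977, -0.0527, 0.2889]
tcp_rot: [[-0.279, -0.96, 0.022], [-0.96, 0.279, -0.002], [-0.005, -0.021, -1.0]]
contact_force: [0.7, 0.3, 0.3]
finger_gap: 1.002
```

Request:
{"api": "move_arm", "payload": {
  "rows": [
    {"translation": [1, -0.06, 0.3], "rot": [0, 0, 0.2], "claw": 1},
    {"translation": [1, -0.08, 0.5], "rot": [0, 0, 0.2], "claw": 1},
    {"translation": [1, -0.1, 0.6], "rot": [0, 0, 0.2], "claw": 1},
    {"translation": [1, -0.12, 0.6], "rot": [0, 0, 0.2], "claw": 1},
    {"translation": [1, -0.15, 0.6], "rot": [0, 0, 0.2], "claw": 1},
    {"translation": [1, -0.18, 0.6], "rot": [0, 0, 0.2], "claw": 1},
    {"translation": [1, -0.2, 0.6], "rot": [0, 0, 0.2], "claw": 1},
    {"translation": [1, -0.2, 0.6], "rot": [0, 0, 0], "claw": 1},
    {"translation": [0, 0, 0], "rot": [0, 0, 0], "claw": 1}
  ]
}}

```text
time_s: 24.05
tool_pos: [0.4618, -0.2224, 0.2036]
tcp_rot: [[-0.446, -0.894, 0.035], [-0.895, 0.446, -0.009], [-0.007, -0.036, -0.999]]
contact_force: [-0.4, 0.9, 0.6]
finger_gap: 0.997
```

```bash
python3 -c "
from h import *
go(.4622,-.2292,.11,-115.2)"
```

```text
now [ 0.4618 -0.2224  0.2036] phi -116.5 gap 0.997 t 24.05 F [-0.4  0.9  0.6]
tilt fix [-0.3   0.06 -0.  ]
[0.06, -0.03, 0.94]
[0.06, -0.03, 0.94]
[0.06, -0.03, 0.94]
[0.06, -0.03, 0.94]
[0.06, -0.03, 0.94]
5 rows yaw each -0.04
```

Request:
{"api": "move_arm", "payload": {
  "rows": [
    {"translation": [0.1, -0.05, 0.8], "rot": [-0.3, 0.06, -0.2], "claw": 1},
    {"translation": [0.1, 0, 0.9], "rot": [0, 0, 0], "claw": 1},
    {"translation": [0.05, 0, 0.9], "rot": [0, 0, 0], "claw": 1},
    {"translation": [0, 0, 0.9], "rot": [0, 0, 0], "claw": 1},
    {"translation": [0, 0, 0.9], "rot": [0, 0, 0], "claw": 1},
    {"translation": [0, 0, 0.9], "rot": [0, 0, 0], "claw": 1},
    {"translation": [0, 0, 0], "rot": [0, 0, 0], "claw": 1}
  ]
}}

```text
time_s: 24.63
tool_pos: [0.4657, -0.2291, 0.0999]
tcp_rot: [[-0.427, -0.904, 0.009], [-0.904, 0.427, -0.004], [-0.0, -0.01, -1.0]]
contact_force: [0.2, -0.4, -0.0]
finger_gap: 1.001
```

```bash
python3 -c "
from h import *
go(.4622,-.2292,.012,-115.2)"
```

```text
now [ 0.4657 -0.2291  0.0999] phi -115.3 gap 1.001 t 24.63 F [ 0.2 -0.4 -0. ]
tilt fix [-0.08  0.    0.  ]
5 x [0.02, 0.03, 0.88] yaw tot -0.02
```

Request:
{"api": "move_arm", "payload": {
  "rows": [
    {"translation": [0, 0.15, 0.9], "rot": [-0.08, 0, 0], "claw": 1},
    {"translation": [0, 0.15, 0.9], "rot": [0, 0, 0], "claw": 1},
    {"translation": [0, 0.1, 0.9], "rot": [0, 0, 0], "claw": 1},
    {"translation": [0, 0.05, 0.9], "rot": [0, 0, 0], "claw": 1},
    {"translation": [0, 0, 0.8], "rot": [0, 0, 0], "claw": 1},
    {"translation": [0, 0, 0], "rot": [0, 0, 0], "claw": -1},
    {"translation": [0, 0, 0], "rot": [0, 0, 0], "claw": -1},
    {"translation": [0, 0, 0], "rot": [0, 0, 0], "claw": -1},
    {"translation": [0, 0, 0], "rot": [0, 0, 0], "claw": -1},
    {"translation": [0, 0, 0], "rot": [0, 0, 0], "claw": -1}
  ]
}}

```text
time_s: 25.47
tool_pos: [0.4686, -0.2272, 0.0218]
tcp_rot: [[-0.425, -0.905, 0.018], [-0.905, 0.425, -0.009], [0.001, -0.02, -1.0]]
contact_force: [0.4, 0.1, -3.1]
finger_gap: 0.45
```

```bash
python3 -c "
from h import *
go(.5224,.0737,.25,-91.75)"
```

```text
now [ 0.4686 -0.2272  0.0218] phi -115.1 gap 0.45 t 25.47 F [ 0.4  0.1 -3.1]
tilt fix [-0.16 -0.01 -0.  ]
[-0.98, 0.26, -0.76]
[-0.99, 0.24, -0.76]
[-1.0, 0.21, -0.76]
[-1.0, 0.18, -0.76]
[-1.01, 0.16, -0.76]
[-1.01, 0.13, -0.76]
[-1.01, 0.1, -0.76]
[-1.02, 0.07, -0.76]
[-1.02, 0.04, -0.76]
[-1.02, 0.02, -0.76]
[-1.02, -0.01, -0.76]
[-1.02, -0.04, -0.76]
[-1.02, -0.07, -0.76]
[-1.01, -0.09, -0.76]
[-1.01, -0.12, -0.76]
15 rows yaw each -0.23
```

Request:
{"api": "move_arm", "payload": {
  "rows": [
    {"translation": [0, 0, -0.5], "rot": [-0.16, 0, 0], "claw": -1},
    {"translation": [0, 0, -1], "rot": [0, 0, 0], "claw": -1},
    {"translation": [0, 0, -1], "rot": [0, 0, 0], "claw": -1},
    {"translation": [0, 0, -1], "rot": [0, 0, 0], "claw": -1},
    {"translation": [0, 0, -1], "rot": [0, 0, 0], "claw": -1},
    {"translation": [-0.3, 0.1, -1], "rot": [0, 0, -0.3], "claw": -1},
    {"translation": [-0.5, 0.1, -1], "rot": [0, 0, -0.3], "claw": -1},
    {"translation": [-0.8, 0.15, -1], "rot": [0, 0, -0.3], "claw": -1},
    {"translation": [-1, 0.1, -1], "rot": [0, 0, -0.3], "claw": -1},
    {"translation": [-1, 0.1, -1], "rot": [0, 0, -0.3], "claw": -1}
  ]
}}

```text
time_s: 26.3
tool_pos: [0.4783, -0.1537, 0.2209]
tcp_rot: [[-0.256, -0.967, -0.006], [-0.967, 0.256, 0.003], [-0.001, 0.007, -1.0]]
contact_force: [-0.2, -0.5, -4.1]
finger_gap: 0.449
```

Request:
{"api": "move_arm", "payload": {
  "rows": [
    {"translation": [-1, 0.05, -1], "rot": [0, 0, -0.3], "claw": -1},
    {"translation": [-1, 0.05, -0.6], "rot": [0, 0, -0.3], "claw": -1},
    {"translation": [-1, 0, 0], "rot": [0, 0, -0.3], "claw": -1},
    {"translation": [-1, -0.05, 0], "rot": [0, 0, -0.3], "claw": -1},
    {"translation": [-1, -0.1, 0], "rot": [0, 0, -0.3], "claw": -1},
    {"translation": [-1, -0.1, 0], "rot": [0, 0, -0.3], "claw": -1},
    {"translation": [-1, -0.1, 0], "rot": [0, 0, -0.2], "claw": -1},
    {"translation": [-1, -0.1, 0], "rot": [0, 0, 0], "claw": -1},
    {"translation": [-1, -0.1, 0], "rot": [0, 0, 0], "claw": -1}
  ]
}}

```text
time_s: 27.05
tool_pos: [0.5069, 0.034, 0.2658]
tcp_rot: [[-0.007, -1.0, 0.009], [-1.0, 0.007, 0.002], [-0.002, -0.009, -1.0]]
contact_force: [-0.6, -0.1, -4.3]
finger_gap: 0.448
```

```bash
python3 -c "
from h import *
go(.528,.0737,.25,-91.75)"
```

```text
now [0.5069 0.034  0.2658] phi -90.4 gap 0.448 t 27.05 F [-0.6 -0.1 -4.3]
tilt fix [-0.07  0.02 -0.  ]
[-1.0, -0.52, 0.4]
[-1.0, -0.51, 0.4]
2 rows yaw each 0.1
```

Request:
{"api": "move_arm", "payload": {
  "rows": [
    {"translation": [-0.8, -0.5, 0], "rot": [-0.07, 0, 0.2], "claw": -1},
    {"translation": [-0.8, -0.5, 0], "rot": [0, 0, 0], "claw": -1},
    {"translation": [0, 0, 0.5], "rot": [0, 0, 0], "claw": -1},
    {"translation": [0, 0, 0.7], "rot": [0, 0, 0], "claw": -1},
    {"translation": [0, 0, 0.7], "rot": [0, 0, 0], "claw": -1},
    {"translation": [0, 0, 0], "rot": [0, 0, 0], "claw": -1}
  ]
}}

```text
time_s: 27.55
tool_pos: [0.5242, 0.0731, 0.2287]
tcp_rot: [[-0.025, -1.0, 0.001], [-1.0, 0.025, 0.005], [-0.006, -0.001, -1.0]]
contact_force: [-1.3, 0.1, -3.5]
finger_gap: 0.45
```

```bash
python3 -c "
from h import *
go(.528,.0737,.189,-91.75)"
```

```text
now [0.5242 0.0731 0.2287] phi -91.4 gap 0.45 t 27.55 F [-1.3  0.1 -3.5]
tilt fix [-0.01  0.05 -0.  ]
2 x [-0.02, -0.09, 0.99] yaw tot 0.05
```

Request:
{"api": "move_arm", "payload": {
  "rows": [
    {"translation": [0, -0.1, 0.7], "rot": [0, 0.05, 0.05], "claw": -1},
    {"translation": [0, -0.1, 0.7], "rot": [0, 0, 0], "claw": -1},
    {"translation": [0, 0, 0.35], "rot": [0, 0, 0], "claw": -1},
    {"translation": [0, 0, 0.2], "rot": [0, 0, 0], "claw": -1},
    {"translation": [0, 0, 0], "rot": [0, 0, 0], "claw": -1}
  ]
}}

```text
time_s: 27.97
tool_pos: [0.5258, 0.0717, 0.19]
tcp_rot: [[-0.032, -0.999, -0.0], [-0.999, 0.032, -0.001], [0.001, 0.0, -1.0]]
contact_force: [-0.8, 0.7, -3.2]
finger_gap: 0.447
```

Request:
{"api": "move_arm", "payload": {
  "rows": [
    {"translation": [0, 0, 0], "rot": [0, 0, 0], "claw": 0.25},
    {"translation": [0, 0, 0], "rot": [0, 0, 0], "claw": 0.25},
    {"translation": [0, 0, 0], "rot": [0, 0, 0], "claw": 0.25},
    {"translation": [0, 0, -0.5], "rot": [0, 0, 0], "claw": 0.25},
    {"translation": [0, 0, -1], "rot": [0, 0, 0], "claw": 0.25},
    {"translation": [0, 0, -1], "rot": [0, 0, 0], "claw": -1},
    {"translation": [0, 0, -1], "rot": [0, 0, 0], "claw": -1},
    {"translation": [0, 0, -0.7], "rot": [0, 0, 0], "claw": -1}
  ]
}}

```text
time_s: 28.63
tool_pos: [0.5269, 0.0713, 0.2837]
tcp_rot: [[-0.033, -0.999, 0.005], [-0.999, 0.033, -0.001], [0.001, -0.005, -1.0]]
contact_force: [0.9, 0.5, -0.0]
finger_gap: 0.208
```

```bash
python3 -c "
from h import *
go(.5,.325,.25,-91.75)"
```

```text
now [0.5269 0.0713 0.2837] phi -91.9 gap 0.208 t 28.63 F [ 0.9  0.5 -0. ]
tilt fix [-0.05 -0.01  0.  ]
13 x [-0.97, 0.14, 0.13] yaw tot -0.02
```

Request:
{"api": "move_arm", "payload": {
  "rows": [
    {"translation": [-1, 0.05, 0], "rot": [-0.05, 0, 0], "claw": -1},
    {"translation": [-1, 0.05, 0], "rot": [0, 0, 0], "claw": -1},
    {"translation": [-1, 0.05, 0], "rot": [0, 0, 0], "claw": -1},
    {"translation": [-1, 0.05, 0], "rot": [0, 0, 0], "claw": -1},
    {"translation": [-1, 0.05, 0], "rot": [0, 0, 0], "claw": -1},
    {"translation": [-1, 0.05, 0], "rot": [0, 0, 0], "claw": -1},
    {"translation": [-1, 0.05, 0], "rot": [0, 0, 0], "claw": -1},
    {"translation": [-1, 0.05, 0], "rot": [0, 0, 0], "claw": -1},
    {"translation": [-1, 0, 0], "rot": [0, 0, 0], "claw": -1},
    {"translation": [-1, 0, 0], "rot": [0, 0, 0], "claw": -1}
  ]
}}

```text
time_s: 29.47
tool_pos: [0.5341, 0.2773, 0.3104]
tcp_rot: [[-0.04, -0.998, 0.038], [-0.999, 0.04, 0.005], [-0.007, -0.038, -0.999]]
contact_force: [0.8, 0.6, 0.0]
finger_gap: 0.001
```

Request:
{"api": "move_arm", "payload": {
  "rows": [
    {"translation": [-1, 0, 0.4], "rot": [0, 0, 0], "claw": -1},
    {"translation": [-0.8, 0, 0.6], "rot": [0, 0, 0], "claw": -1},
    {"translation": [0, 0, 0.8], "rot": [0, 0, 0], "claw": -1},
    {"translation": [0, 0, 0.8], "rot": [0, 0, 0], "claw": -1},
    {"translation": [0, 0, 0], "rot": [0, 0, 0], "claw": -1}
  ]
}}

```text
time_s: 29.88
tool_pos: [0.5409, 0.3235, 0.2685]
tcp_rot: [[-0.034, -0.998, 0.054], [-0.999, 0.035, 0.016], [-0.018, -0.053, -0.998]]
contact_force: [-0.0, 0.1, -1.3]
finger_gap: -0.001
```

```bash
python3 -c "
from h import *
d=shot('top','p4.png')
go(.512,.307,.058,-91.75)"
```

```text
now [0.5416 0.3237 0.2703] phi -92.0 gap 0.002 t 29.93 F [0.4 0.9 1. ]
tilt fix [-0.46  0.16  0.  ]
11 x [0.08, 0.13, 0.97] yaw tot -0.03
```

View pics/p4.png

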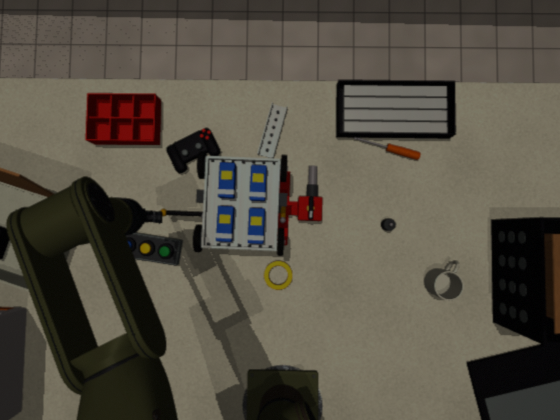

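All four packs lie in their slots at about (227,180), (259,183), (226,222) and (257,225). Next is the prop handle: first move to its -x side, then descend.

Request:
{"api": "move_arm", "payload": {
  "rows": [
    {"translation": [0.3, 0.5, 0.6], "rot": [-0.46, 0.16, 0], "claw": -1},
    {"translation": [0.3, 0.5, 0.9], "rot": [0, 0, 0], "claw": -1},
    {"translation": [0.2, 0.4, 0.9], "rot": [0, 0, 0], "claw": -1},
    {"translation": [0, 0.1, 0.9], "rot": [0, 0, 0], "claw": -1},
    {"translation": [0, 0, 0.9], "rot": [0, 0, 0], "claw": -1},
    {"translation": [0, 0, 0.9], "rot": [0, 0, 0], "claw": -1},
    {"translation": [0, 0, 0], "rot": [0, 0, 0], "claw": -1}
  ]
}}

```text
time_s: 30.52
tool_pos: [0.5195, 0.3107, 0.1814]
tcp_rot: [[-0.037, -0.999, 0.021], [-0.999, 0.037, 0.01], [-0.011, -0.021, -1.0]]
contact_force: [-1.0, -0.2, 0.0]
finger_gap: 0.001
```

```bash
python3 -c "
from h import *
go(.512,.307,.058,-91.75)"
```

```text
now [0.5195 0.3107 0.1814] phi -92.1 gap 0.001 t 30.52 F [-1.  -0.2  0. ]
tilt fix [-0.18  0.09  0.  ]
7 x [0.03, 0.05, 0.88] yaw tot -0.05
```

Request:
{"api": "move_arm", "payload": {
  "rows": [
    {"translation": [0.1, 0.25, 0.6], "rot": [-0.18, 0.09, 0], "claw": -1},
    {"translation": [0.1, 0.2, 0.9], "rot": [0, 0, 0], "claw": -1},
    {"translation": [0, 0.05, 0.9], "rot": [0, 0, 0], "claw": -1},
    {"translation": [0, 0.05, 0.9], "rot": [0, 0, 0], "claw": -1},
    {"translation": [0, 0.05, 0.9], "rot": [0, 0, 0], "claw": -1},
    {"translation": [0, 0, 0.9], "rot": [0, 0, 0], "claw": -1},
    {"translation": [0, 0, 0.9], "rot": [0, 0, 0], "claw": -1},
    {"translation": [0, 0, 0], "rot": [0, 0, 0], "claw": -1}
  ]
}}

```text
time_s: 31.18
tool_pos: [0.5184, 0.3111, 0.0709]
tcp_rot: [[-0.039, -0.999, 0.016], [-0.999, 0.039, 0.009], [-0.009, -0.016, -1.0]]
contact_force: [0.2, -0.2, -0.0]
finger_gap: -0.005
```

```bash
python3 -c "
from h import *
go(.57,.307,.058,-91.75,.3)"
```

```text
now [0.5184 0.3111 0.0709] phi -92.3 gap -0.005 t 31.18 F [ 0.2 -0.2 -0. ]
tilt fix [-0.13  0.08  0.  ]
9 x [0.01, -0.29, 0.07] yaw tot -0.07
```

Request:
{"api": "move_arm", "payload": {
  "rows": [
    {"translation": [0, -0.3, 0.5], "rot": [-0.13, 0.08, 0], "claw": -1},
    {"translation": [0, -0.4, 0.1], "rot": [0, 0, 0], "claw": -1},
    {"translation": [0, -0.4, 0], "rot": [0, 0, 0], "claw": -1},
    {"translation": [0, -0.4, 0], "rot": [0, 0, 0], "claw": -1},
    {"translation": [0, -0.4, 0], "rot": [0, 0, 0], "claw": -1},
    {"translation": [0, -0.4, 0], "rot": [0, 0, 0], "claw": -1},
    {"translation": [0, -0.3, 0], "rot": [0, 0, 0], "claw": -1}
  ]
}}

```text
time_s: 31.77
tool_pos: [0.5684, 0.3105, 0.0683]
tcp_rot: [[-0.04, -0.999, -0.01], [-0.999, 0.04, 0.001], [-0.001, 0.011, -1.0]]
contact_force: [-0.1, 0.3, -0.2]
finger_gap: 0.001
```

```bash
python3 -c "
from h import *
go(.577,.307,.058,-91.75,.3)"
```

```text
now [0.5684 0.3105 0.0683] phi -92.3 gap 0.001 t 31.77 F [-0.1  0.3 -0.2]
tilt fix [ 0.09  0.01 -0.  ]
2 x [0.08, -0.22, 0.26] yaw tot -0.08
```

Request:
{"api": "move_arm", "payload": {
  "rows": [
    {"translation": [0, 0.6, 0], "rot": [0.09, 0, 0], "claw": -1},
    {"translation": [0, 0.8, -0.3], "rot": [0, 0, 0], "claw": -1},
    {"translation": [0, 0.6, -1], "rot": [0, 0, 0], "claw": -1},
    {"translation": [0, 0, -1], "rot": [0, 0, 0], "claw": -1},
    {"translation": [0.3, 0, -1], "rot": [0, 0, 0], "claw": -1},
    {"translation": [0.5, 0, -1], "rot": [0, 0, 0], "claw": -1},
    {"translation": [0.8, 0, -1], "rot": [0, 0, 0], "claw": -1},
    {"translation": [1, 0, -1], "rot": [0, 0, 0], "claw": -1},
    {"translation": [1, 0, -1], "rot": [0, 0, 0], "claw": -1},
    {"translation": [1, 0, -1], "rot": [0, 0, 0], "claw": -1}
  ]
}}

```text
time_s: 32.6
tool_pos: [0.5249, 0.2208, 0.2462]
tcp_rot: [[-0.035, -0.999, 0.012], [-0.999, 0.035, 0.006], [-0.006, -0.011, -1.0]]
contact_force: [0.6, -0.6, 0.3]
finger_gap: 0.002
```

```bash
cat >> h.py <<'E'
def lift(d):
    w=cloud(d); z=w[...,2]
    m=(abs(w[...,1]-.29)<.05)&(abs(w[...,0]-.57)<.05)&(z>.07)&(z<.12)
    print('handle',m.sum(),np.nanmedian(w[m],0).round(4) if m.any() else '')
    m=(abs(w[...,1]-.112)<.012)&(abs(w[...,0]-.578)<.09)&(z>.09)&(z<.25)  # lane between pack rows
    print('floor z',m.sum(),np.nanmedian(z[m]).round(4) if m.any() else '')
E
python3 -c "
from h import *
lift(shot('top'))
d=shot('side','s5.png'); lift(d)
st()
go(.573,-.0724,.25,-91.75)"
```

```text
handle 97 [0.5932 0.2709 0.0973]
floor z 637 0.1655
handle 10 [0.5949 0.3345 0.0995]
floor z 28 0.1643
now [0.5272 0.2197 0.2495] phi -92.2 gap -0.002 t 32.7 F [0.8 1.4 0. ]
now [0.5272 0.2197 0.2495] phi -92.2 gap -0.002 t 32.7 F [0.8 1.4 0. ]
tilt fix [-0.15  0.06 -0.  ]
15 x [0.97, -0.19, -0.0] yaw tot -0.06
```

View pics/s5.png

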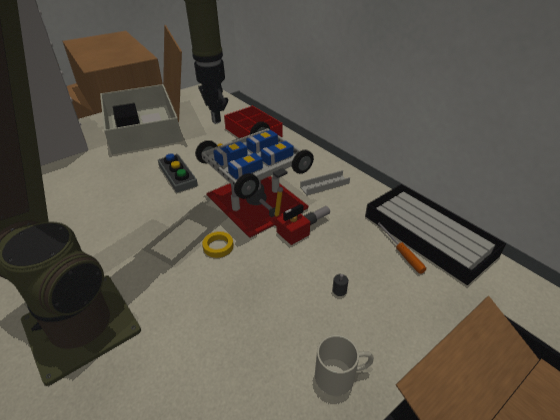

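The handle reads x 0.594, 97 mm up, and the yellow upright stands at (279,203), so the prop is locked with four packs in the tray. Next is the valve.

Request:
{"api": "move_arm", "payload": {
  "rows": [
    {"translation": [1, -0.2, 0], "rot": [-0.15, 0.06, 0], "claw": 0},
    {"translation": [1, -0.2, 0], "rot": [0, 0, 0], "claw": 0},
    {"translation": [1, -0.2, 0], "rot": [0, 0, 0], "claw": 0},
    {"translation": [1, -0.2, 0], "rot": [0, 0, 0], "claw": 0},
    {"translation": [1, -0.2, 0], "rot": [0, 0, 0], "claw": 0},
    {"translation": [1, -0.2, 0], "rot": [0, 0, 0], "claw": 0},
    {"translation": [1, -0.2, 0], "rot": [0, 0, 0], "claw": 0},
    {"translation": [1, -0.2, 0], "rot": [0, 0, 0], "claw": 0},
    {"translation": [1, -0.2, 0], "rot": [0, 0, 0], "claw": 0},
    {"translation": [1, -0.2, 0], "rot": [0, 0, 0], "claw": 0}
  ]
}}

```text
time_s: 33.53
tool_pos: [0.5588, 0.0189, 0.2524]
tcp_rot: [[-0.031, -0.999, 0.009], [-0.999, 0.031, 0.008], [-0.008, -0.008, -1.0]]
contact_force: [-1.1, 0.0, 0.3]
finger_gap: 0.501
```

Request:
{"api": "move_arm", "payload": {
  "rows": [
    {"translation": [1, -0.2, 0], "rot": [0, 0, 0], "claw": 0},
    {"translation": [1, -0.2, 0], "rot": [0, 0, 0], "claw": 0},
    {"translation": [1, -0.1, 0], "rot": [0, 0, 0], "claw": 0},
    {"translation": [0.6, 0, 0], "rot": [0, 0, 0], "claw": 0},
    {"translation": [0, 0, 0.4], "rot": [0, 0, 0], "claw": 0},
    {"translation": [0, 0, 0], "rot": [0, 0, 0], "claw": 0}
  ]
}}

```text
time_s: 34.03
tool_pos: [0.5669, -0.057, 0.2426]
tcp_rot: [[-0.033, -0.999, 0.01], [-0.999, 0.033, 0.009], [-0.009, -0.01, -1.0]]
contact_force: [-1.2, 0.7, -1.0]
finger_gap: 0.503
```

```bash
python3 -c "
from h import *
go(.573,-.0724,.11,-91.75)"
```

```text
now [ 0.5669 -0.057   0.2426] phi -91.9 gap 0.503 t 34.03 F [-1.2  0.7 -1. ]
tilt fix [-0.08  0.07  0.  ]
7 x [0.11, -0.05, 0.95] yaw tot -0.02
```

Request:
{"api": "move_arm", "payload": {
  "rows": [
    {"translation": [0.4, -0.1, 0.3], "rot": [-0.08, 0.07, 0], "claw": 0},
    {"translation": [0.4, -0.1, 0.7], "rot": [0, 0, 0], "claw": 0},
    {"translation": [0.1, 0, 0.9], "rot": [0, 0, 0], "claw": 0},
    {"translation": [0, 0, 0.9], "rot": [0, 0, 0], "claw": 0},
    {"translation": [0, 0, 0.9], "rot": [0, 0, 0], "claw": 0},
    {"translation": [0, 0, 0.9], "rot": [0, 0, 0], "claw": 0},
    {"translation": [0, 0, 0.9], "rot": [0, 0, 0], "claw": 0},
    {"translation": [0, 0, 0], "rot": [0, 0, 0], "claw": 0}
  ]
}}

```text
time_s: 34.7
tool_pos: [0.5713, -0.0685, 0.1263]
tcp_rot: [[-0.025, -1.0, -0.001], [-1.0, 0.025, 0.001], [-0.001, 0.001, -1.0]]
contact_force: [0.1, 0.9, -0.3]
finger_gap: 0.497
```

```bash
python3 -c "
from h import *
go(.573,-.0724,.075,-91.75)"
```

```text
now [ 0.5713 -0.0685  0.1263] phi -91.4 gap 0.497 t 34.7 F [ 0.1  0.9 -0.3]
tilt fix [ 0.01  0.01 -0.  ]
3 x [0.06, -0.03, 0.85] yaw tot 0.05
```

Request:
{"api": "move_arm", "payload": {
  "rows": [
    {"translation": [0.15, -0.1, 0.7], "rot": [0, 0, 0.05], "claw": 0},
    {"translation": [0.1, 0, 0.9], "rot": [0, 0, 0], "claw": 0},
    {"translation": [0, 0, 0.9], "rot": [0, 0, 0], "claw": 0},
    {"translation": [0, 0, 0], "rot": [0, 0, 0], "claw": 0}
  ]
}}

```text
time_s: 35.03
tool_pos: [0.5746, -0.0705, 0.0756]
tcp_rot: [[-0.026, -1.0, -0.001], [-1.0, 0.026, 0.001], [-0.001, 0.001, -1.0]]
contact_force: [-1.1, -0.2, 0.5]
finger_gap: 0.497
```

```bash
cat >> h.py <<'E'
def deck():
    for n in('top','side'):
        d=shot(n); w=cloud(d); z=w[...,2]; i=d['img'].astype(int)
        b=(i[...,2]>i[...,0]*1.6+15)&(abs(w[...,1]-.112)<.1)&(abs(w[...,0]-.578)<.12)&(z>.09)
        print(n,b.sum(),'pack top z',np.nanpercentile(z[b],[50,80]).round(4) if b.any() else '')
E
python3 -c "
from h import *
go(.573,-.0724,.075,-91.75); deck()"
```

```text
now [ 0.5746 -0.0705  0.0756] phi -91.5 gap 0.497 t 35.03 F [-1.1 -0.2  0.5]
tilt fix [ 0.  0. -0.]
1 x [0.1, 0.08, 0.03] yaw tot 0.04
top 1363 pack top z [0.1992 0.2008]
side 1289 pack top z [0.1913 0.1989]
```

Request:
{"api": "move_arm", "payload": {
  "rows": [
    {"translation": [0.12, 0.08, 0.05], "rot": [0, 0, 0], "claw": -0.3},
    {"translation": [0, 0, 0], "rot": [0, 0, 0], "claw": -0.5},
    {"translation": [0, 0, 0], "rot": [0, 0, 0], "claw": -1},
    {"translation": [0, 0, 0], "rot": [0, 0, 0], "claw": -1},
    {"translation": [0, 0, 0], "rot": [0, 0, 0], "claw": -1}
  ]
}}

```text
time_s: 35.55
tool_pos: [0.5774, -0.0723, 0.0811]
tcp_rot: [[-0.025, -1.0, 0.01], [-1.0, 0.025, -0.0], [-0.0, -0.01, -1.0]]
contact_force: [1.6, -0.1, -7.5]
finger_gap: 0.121
```

```bash
python3 -c "
from h import *
s=st()[0]; print(s['wrist_torque'].round(2)); deck()"
```

```text
now [ 0.5774 -0.0723  0.0811] phi -91.5 gap 0.121 t 35.55 F [ 1.6 -0.1 -7.5]
[-0.21 -0.25 -0.06]
top 1362 pack top z [0.1992 0.2008]
side 1292 pack top z [0.1912 0.199 ]
```

Request:
{"api": "move_arm", "payload": {
  "rows": [
    {"translation": [0, 0, 0.1], "rot": [0, 0, -0.6], "claw": -1},
    {"translation": [0, 0, 0.1], "rot": [0, 0, -0.6], "claw": -1},
    {"translation": [0, 0, 0.05], "rot": [0, 0, -0.5], "claw": -1}
  ]
}}

```text
time_s: 35.9
tool_pos: [0.5774, -0.0713, 0.0811]
tcp_rot: [[0.183, -0.983, 0.012], [-0.983, -0.183, 0.002], [0.0, -0.012, -1.0]]
contact_force: [0.9, 1.5, -5.6]
finger_gap: 0.121
```

```bash
python3 -c "
from h import *
s=st()[0]; print(s['wrist_torque'].round(2)); deck()"
```

```text
now [ 0.5774 -0.0713  0.0811] phi -79.4 gap 0.121 t 35.9 F [ 0.9  1.5 -5.6]
[ 0.1  -0.04 -0.21]
top 1361 pack top z [0.199  0.2006]
side 1294 pack top z [0.1911 0.1987]
```

Request:
{"api": "move_arm", "payload": {
  "rows": [
    {"translation": [0, 0, 0.08], "rot": [0, 0, -0.7], "claw": -1},
    {"translation": [0, 0, 0.05], "rot": [0, 0, 0], "claw": -1},
    {"translation": [0, 0, 0.05], "rot": [0, 0, 0], "claw": -1}
  ]
}}

```text
time_s: 36.25
tool_pos: [0.5774, -0.0709, 0.081]
tcp_rot: [[0.261, -0.965, 0.013], [-0.965, -0.261, 0.002], [0.002, -0.013, -1.0]]
contact_force: [-2.3, 2.6, 5.9]
finger_gap: 0.12
```

```bash
python3 -c "
from h import *
s=st()[0]; print(s['wrist_torque'].round(2)); deck()"
```

```text
now [ 0.5774 -0.0709  0.081 ] phi -74.8 gap 0.12 t 36.25 F [-2.3  2.6  5.9]
[0.13 0.4  0.24]
top 1362 pack top z [0.1977 0.1994]
side 1287 pack top z [0.1893 0.1971]
```

Request:
{"api": "move_arm", "payload": {
  "rows": [
    {"translation": [0, 0, 0.03], "rot": [0, 0, 0], "claw": -1},
    {"translation": [0, 0, 0.03], "rot": [0, 0, 0], "claw": -1},
    {"translation": [0, 0, 0.03], "rot": [0, 0, 0], "claw": -1},
    {"translation": [0, 0, 0.03], "rot": [0, 0, 0], "claw": -1},
    {"translation": [0, 0, 0.03], "rot": [0, 0, 0], "claw": -1}
  ]
}}

```text
time_s: 36.77
tool_pos: [0.5774, -0.0708, 0.0809]
tcp_rot: [[0.257, -0.966, 0.014], [-0.966, -0.257, 0.001], [0.003, -0.014, -1.0]]
contact_force: [-2.4, 1.9, 6.7]
finger_gap: 0.121
```

```bash
python3 -c "
from h import *
s=st()[0]; print(s['wrist_torque'].round(2)); deck()"
```

```text
now [ 0.5774 -0.0708  0.0809] phi -75.1 gap 0.121 t 36.77 F [-2.4  1.9  6.7]
[0.27 0.5  0.32]
top 1359 pack top z [0.1945 0.1962]
side 1291 pack top z [0.1864 0.1941]
```

Request:
{"api": "move_arm", "payload": {
  "rows": [
    {"translation": [0, 0, 0.02], "rot": [0, 0, -0.2], "claw": -1},
    {"translation": [0, 0, 0.02], "rot": [0, 0, 0], "claw": -1},
    {"translation": [0, 0, 0.02], "rot": [0, 0, 0], "claw": -1},
    {"translation": [0, 0, 0.02], "rot": [0, 0, 0], "claw": -1},
    {"translation": [0, 0, 0.02], "rot": [0, 0, 0], "claw": -1},
    {"translation": [0, 0, 0.02], "rot": [0, 0, 0], "claw": -1},
    {"translation": [0, 0, 0.02], "rot": [0, 0, 0], "claw": -1},
    {"translation": [0, 0, 0.02], "rot": [0, 0, 0], "claw": -1},
    {"translation": [0, 0, 0.02], "rot": [0, 0, 0], "claw": -1},
    {"translation": [0, 0, 0.02], "rot": [0, 0, 0], "claw": -1}
  ]
}}

```text
time_s: 37.7
tool_pos: [0.5774, -0.0708, 0.0809]
tcp_rot: [[0.27, -0.963, 0.015], [-0.963, -0.27, 0.0], [0.004, -0.015, -1.0]]
contact_force: [-2.7, 2.6, 6.6]
finger_gap: 0.118
```

```bash
python3 -c "
from h import *
s=st()[0]; print(s['wrist_torque'].round(2)); deck()"
```

```text
now [ 0.5774 -0.0708  0.0809] phi -74.3 gap 0.118 t 37.7 F [-2.7  2.6  6.6]
[0.2  0.48 0.36]
top 1322 pack top z [0.1886 0.1901]
side 1284 pack top z [0.1804 0.1882]
```

Request:
{"api": "move_arm", "payload": {
  "rows": [
    {"translation": [0, 0, 0.02], "rot": [0, 0, -0.05], "claw": -1},
    {"translation": [0, 0, 0.02], "rot": [0, 0, 0], "claw": -1},
    {"translation": [0, 0, 0.02], "rot": [0, 0, 0], "claw": -1},
    {"translation": [0, 0, 0.02], "rot": [0, 0, 0], "claw": -1},
    {"translation": [0, 0, 0.02], "rot": [0, 0, 0], "claw": -1},
    {"translation": [0, 0, 0.02], "rot": [0, 0, 0], "claw": -1},
    {"translation": [0, 0, 0.02], "rot": [0, 0, 0], "claw": -1},
    {"translation": [0, 0, 0.02], "rot": [0, 0, 0], "claw": -1},
    {"translation": [0, 0, 0.02], "rot": [0, 0, 0], "claw": -1},
    {"translation": [0, 0, 0.02], "rot": [0, 0, 0], "claw": -1}
  ]
}}

```text
time_s: 38.63
tool_pos: [0.5774, -0.0708, 0.081]
tcp_rot: [[0.268, -0.963, 0.016], [-0.963, -0.268, -0.001], [0.005, -0.015, -1.0]]
contact_force: [-2.4, 1.7, 5.7]
finger_gap: 0.121
```

Request:
{"api": "move_arm", "payload": {
  "rows": [
    {"translation": [0, 0, 0.02], "rot": [0, 0, -0.05], "claw": -1},
    {"translation": [0, 0, 0.02], "rot": [0, 0, 0], "claw": -1},
    {"translation": [0, 0, 0.02], "rot": [0, 0, 0], "claw": -1},
    {"translation": [0, 0, 0.02], "rot": [0, 0, 0], "claw": -1},
    {"translation": [0, 0, 0.02], "rot": [0, 0, 0], "claw": -1},
    {"translation": [0, 0, 0.02], "rot": [0, 0, 0], "claw": -1},
    {"translation": [0, 0, 0.02], "rot": [0, 0, 0], "claw": -1},
    {"translation": [0, 0, 0.02], "rot": [0, 0, 0], "claw": -1},
    {"translation": [0, 0, 0.02], "rot": [0, 0, 0], "claw": -1},
    {"translation": [0, 0, 0.02], "rot": [0, 0, 0], "claw": -1}
  ]
}}

```text
time_s: 39.47
tool_pos: [0.5774, -0.0708, 0.0809]
tcp_rot: [[0.267, -0.964, 0.017], [-0.964, -0.267, -0.002], [0.006, -0.016, -1.0]]
contact_force: [-2.7, 2.6, 5.1]
finger_gap: 0.121
```

Request:
{"api": "move_arm", "payload": {
  "rows": [
    {"translation": [0, 0, 0.02], "rot": [0, 0, -0.05], "claw": -1},
    {"translation": [0, 0, 0.02], "rot": [0, 0, 0], "claw": -1},
    {"translation": [0, 0, 0.02], "rot": [0, 0, 0], "claw": -1},
    {"translation": [0, 0, 0.02], "rot": [0, 0, 0], "claw": -1},
    {"translation": [0, 0, 0.02], "rot": [0, 0, 0], "claw": -1},
    {"translation": [0, 0, 0.02], "rot": [0, 0, 0], "claw": -1},
    {"translation": [0, 0, 0.02], "rot": [0, 0, 0], "claw": -1},
    {"translation": [0, 0, 0.02], "rot": [0, 0, 0], "claw": -1},
    {"translation": [0, 0, 0.02], "rot": [0, 0, 0], "claw": -1},
    {"translation": [0, 0, 0.02], "rot": [0, 0, 0], "claw": -1}
  ]
}}

```text
time_s: 40.3
tool_pos: [0.5774, -0.0708, 0.081]
tcp_rot: [[0.266, -0.964, 0.017], [-0.964, -0.266, -0.003], [0.007, -0.016, -1.0]]
contact_force: [-1.5, 2.4, 6.1]
finger_gap: 0.122
```

```bash
python3 -c "
from h import *
s=st()[0]; print(s['wrist_torque'].round(2)); deck()"
```

```text
now [ 0.5774 -0.0708  0.081 ] phi -74.6 gap 0.122 t 40.3 F [-1.5  2.4  6.1]
[0.27 0.47 0.33]
top 1297 pack top z [0.1726 0.1744]
side 1280 pack top z [0.1645 0.1721]
```

Request:
{"api": "move_arm", "payload": {
  "rows": [
    {"translation": [0, 0, 0.02], "rot": [0, 0, -0.05], "claw": -1},
    {"translation": [0, 0, 0.02], "rot": [0, 0, 0], "claw": -1},
    {"translation": [0, 0, 0.02], "rot": [0, 0, 0], "claw": -1},
    {"translation": [0, 0, 0.02], "rot": [0, 0, 0], "claw": -1},
    {"translation": [0, 0, 0.02], "rot": [0, 0, 0], "claw": -1},
    {"translation": [0, 0, 0.02], "rot": [0, 0, 0], "claw": -1},
    {"translation": [0, 0, 0.02], "rot": [0, 0, 0], "claw": -1},
    {"translation": [0, 0, 0.02], "rot": [0, 0, 0], "claw": -1},
    {"translation": [0, 0, 0.02], "rot": [0, 0, 0], "claw": -1},
    {"translation": [0, 0, 0.02], "rot": [0, 0, 0], "claw": -1}
  ]
}}

```text
time_s: 41.23
tool_pos: [0.5773, -0.0708, 0.0809]
tcp_rot: [[0.264, -0.964, 0.018], [-0.964, -0.264, -0.003], [0.008, -0.016, -1.0]]
contact_force: [-1.9, 1.6, 5.7]
finger_gap: 0.123
```

Request:
{"api": "move_arm", "payload": {
  "rows": [
    {"translation": [0, 0, 0.02], "rot": [0, 0, -0.05], "claw": -1},
    {"translation": [0, 0, 0.02], "rot": [0, 0, 0], "claw": -1},
    {"translation": [0, 0, 0.02], "rot": [0, 0, 0], "claw": -1},
    {"translation": [0, 0, 0.02], "rot": [0, 0, 0], "claw": -1},
    {"translation": [0, 0, 0.02], "rot": [0, 0, 0], "claw": -1},
    {"translation": [0, 0, 0.02], "rot": [0, 0, 0], "claw": -1},
    {"translation": [0, 0, 0.02], "rot": [0, 0, 0], "claw": -1},
    {"translation": [0, 0, 0.02], "rot": [0, 0, 0], "claw": -1},
    {"translation": [0, 0, 0.02], "rot": [0, 0, 0], "claw": -1},
    {"translation": [0, 0, 0.02], "rot": [0, 0, 0], "claw": -1}
  ]
}}

```text
time_s: 42.07
tool_pos: [0.5774, -0.0708, 0.081]
tcp_rot: [[0.263, -0.965, 0.018], [-0.965, -0.263, -0.004], [0.009, -0.017, -1.0]]
contact_force: [-2.0, 1.7, 6.3]
finger_gap: 0.125
```

Request:
{"api": "move_arm", "payload": {
  "rows": [
    {"translation": [0, 0, 0.02], "rot": [0, 0, -0.05], "claw": -1},
    {"translation": [0, 0, 0.02], "rot": [0, 0, 0], "claw": -1},
    {"translation": [0, 0, 0.02], "rot": [0, 0, 0], "claw": -1},
    {"translation": [0, 0, 0.02], "rot": [0, 0, 0], "claw": -1},
    {"translation": [0, 0, 0.02], "rot": [0, 0, 0], "claw": -1},
    {"translation": [0, 0, 0.02], "rot": [0, 0, 0], "claw": -1},
    {"translation": [0, 0, 0.02], "rot": [0, 0, 0], "claw": -1},
    {"translation": [0, 0, 0.02], "rot": [0, 0, 0], "claw": -1},
    {"translation": [0, 0, 0.02], "rot": [0, 0, 0], "claw": -1},
    {"translation": [0, 0, 0.02], "rot": [0, 0, 0], "claw": -1}
  ]
}}

```text
time_s: 42.9
tool_pos: [0.5774, -0.0708, 0.081]
tcp_rot: [[0.262, -0.965, 0.019], [-0.965, -0.262, -0.005], [0.01, -0.017, -1.0]]
contact_force: [-2.4, 1.9, 4.8]
finger_gap: 0.12
```

Request:
{"api": "move_arm", "payload": {
  "rows": [
    {"translation": [0, 0, 0.02], "rot": [0, 0, -0.05], "claw": -1},
    {"translation": [0, 0, 0.02], "rot": [0, 0, 0], "claw": -1},
    {"translation": [0, 0, 0.02], "rot": [0, 0, 0], "claw": -1},
    {"translation": [0, 0, 0.02], "rot": [0, 0, 0], "claw": -1},
    {"translation": [0, 0, 0.02], "rot": [0, 0, 0], "claw": -1},
    {"translation": [0, 0, 0.02], "rot": [0, 0, 0], "claw": -1},
    {"translation": [0, 0, 0.02], "rot": [0, 0, 0], "claw": -1},
    {"translation": [0, 0, 0.02], "rot": [0, 0, 0], "claw": -1},
    {"translation": [0, 0, 0.02], "rot": [0, 0, 0], "claw": -1},
    {"translation": [0, 0, 0.02], "rot": [0, 0, 0], "claw": -1}
  ]
}}

```text
time_s: 43.73
tool_pos: [0.5774, -0.0708, 0.081]
tcp_rot: [[0.26, -0.965, 0.019], [-0.966, -0.26, -0.006], [0.011, -0.017, -1.0]]
contact_force: [-2.6, 1.7, 6.8]
finger_gap: 0.119
```

```bash
python3 -c "
from h import *
s=st()[0]; print(s['wrist_torque'].round(2)); deck()"
```

```text
now [ 0.5774 -0.0708  0.081 ] phi -74.9 gap 0.119 t 43.73 F [-2.6  1.7  6.8]
[0.37 0.54 0.32]
top 1241 pack top z [0.1545 0.1563]
side 1246 pack top z [0.1466 0.1543]
```

Request:
{"api": "move_arm", "payload": {
  "rows": [
    {"translation": [0, 0, 0.02], "rot": [0, 0, -0.05], "claw": -1},
    {"translation": [0, 0, 0.02], "rot": [0, 0, 0], "claw": -1},
    {"translation": [0, 0, 0.02], "rot": [0, 0, 0], "claw": -1},
    {"translation": [0, 0, 0.02], "rot": [0, 0, 0], "claw": -1},
    {"translation": [0, 0, 0.02], "rot": [0, 0, 0], "claw": -1}
  ]
}}

```text
time_s: 44.25
tool_pos: [0.5774, -0.0708, 0.081]
tcp_rot: [[0.262, -0.965, 0.02], [-0.965, -0.262, -0.006], [0.011, -0.017, -1.0]]
contact_force: [-2.0, 1.7, 6.0]
finger_gap: 0.123
```

```bash
python3 -c "
from h import *
s=st()[0]; print(s['wrist_torque'].round(2)); deck()"
```

```text
now [ 0.5774 -0.0708  0.081 ] phi -74.8 gap 0.123 t 44.25 F [-2.   1.7  6. ]
[0.33 0.6  0.29]
top 1242 pack top z [0.1544 0.156 ]
side 1252 pack top z [0.1468 0.1544]
```

Request:
{"api": "move_arm", "payload": {
  "rows": [
    {"translation": [0, 0, 0.02], "rot": [0, 0, 0.6], "claw": -1},
    {"translation": [0, 0, 0.02], "rot": [0, 0, 0.6], "claw": -1},
    {"translation": [0, 0, 0.02], "rot": [0, 0, 0.6], "claw": -1},
    {"translation": [0, 0, 0.02], "rot": [0, 0, 0.5], "claw": -1},
    {"translation": [0, 0, 0.02], "rot": [0, 0, 0.3], "claw": -1},
    {"translation": [0, 0, 0.02], "rot": [0, 0, 0.2], "claw": -1},
    {"translation": [0, 0, 0.02], "rot": [0, 0, 0], "claw": -1}
  ]
}}

```text
time_s: 44.93
tool_pos: [0.5775, -0.0724, 0.081]
tcp_rot: [[-0.085, -0.996, 0.02], [-0.996, 0.085, -0.01], [0.009, -0.021, -1.0]]
contact_force: [-1.6, 2.1, 5.9]
finger_gap: 0.123
```

```bash
python3 -c "
from h import *
s=st()[0]; print(s['wrist_torque'].round(2))"
```

```text
now [ 0.5775 -0.0724  0.081 ] phi -94.9 gap 0.123 t 44.93 F [-1.6  2.1  5.9]
[0.35 0.49 1.35]
```

Request:
{"api": "move_arm", "payload": {
  "rows": [
    {"translation": [0, 0, 0.02], "rot": [0, 0, -0.25], "claw": -0.6},
    {"translation": [0, 0, 0], "rot": [0, 0, 0], "claw": -0.3},
    {"translation": [0, 0, 0], "rot": [0, 0, 0], "claw": 0},
    {"translation": [0, 0, -0.4], "rot": [0, 0, 0], "claw": 0},
    {"translation": [0, 0, -0.8], "rot": [0, 0, 0], "claw": 0},
    {"translation": [0, 0, -1], "rot": [0, 0, 0], "claw": 0},
    {"translation": [0, 0, -1], "rot": [0, 0, 0], "claw": -1},
    {"translation": [0, 0, -1], "rot": [0, 0, 0], "claw": -1},
    {"translation": [0, 0, -1], "rot": [0, 0, 0], "claw": -1},
    {"translation": [0, 0, -1], "rot": [0, 0, 0], "claw": -1}
  ]
}}

```text
time_s: 45.77
tool_pos: [0.5734, -0.0726, 0.205]
tcp_rot: [[-0.066, -0.998, 0.011], [-0.998, 0.066, -0.011], [0.01, -0.012, -1.0]]
contact_force: [0.4, 0.3, -0.7]
finger_gap: 0.0
```

Request:
{"api": "move_arm", "payload": {
  "rows": [
    {"translation": [-1, 0.3, 0], "rot": [-0.1, 0, 0], "claw": -1},
    {"translation": [-1, 0.3, 0], "rot": [0, 0, 0], "claw": -1},
    {"translation": [-1, 0.3, 0], "rot": [0, 0, 0], "claw": -1},
    {"translation": [-1, 0.3, 0], "rot": [0, 0, 0], "claw": -1},
    {"translation": [-1, 0.3, 0], "rot": [0, 0, 0], "claw": -1},
    {"translation": [-1, 0.3, 0], "rot": [0, 0, 0], "claw": -1},
    {"translation": [-1, 0.3, 0], "rot": [0, 0, 0], "claw": -1},
    {"translation": [-1, 0.3, 0], "rot": [0, 0, 0], "claw": -1},
    {"translation": [-1, 0.3, 0], "rot": [0, 0, 0], "claw": -1},
    {"translation": [-1, 0.3, 0], "rot": [0, 0, 0], "claw": -1}
  ]
}}

```text
time_s: 46.6
tool_pos: [0.535, 0.1319, 0.2148]
tcp_rot: [[-0.088, -0.996, 0.023], [-0.996, 0.088, -0.016], [0.014, -0.024, -1.0]]
contact_force: [1.3, -0.4, 0.2]
finger_gap: -0.001
```

```bash
python3 -c "
from h import *
d=shot('top'); w=cloud(d); z=w[...,2]
m=(abs(w[...,1]+.0724)<.04)&(abs(w[...,0]-.573)<.04)&(z>.075)&(z<.11); print('valve',rect(w[m]),m.sum())
deck()
go(.4601,.4531,.2,-91.75)"
```

```text
valve (array([573.2, -72.3]), array([60.9, 11.3]), 0.4) 109
top 852 pack top z [0.1546 0.1564]
side 1394 pack top z [0.1466 0.1544]
now [0.535  0.1321 0.2147] phi -94.9 gap 0.002 t 46.75 F [-0.6 -0.3  0.6]
tilt fix [-0.2  -0.11 -0.  ]
[-0.98, 0.32, 0.05]
[-0.98, 0.32, 0.05]
[-0.98, 0.31, 0.05]
[-0.98, 0.31, 0.05]
[-0.98, 0.3, 0.05]
[-0.98, 0.3, 0.05]
[-0.99, 0.3, 0.05]
[-0.99, 0.29, 0.05]
[-0.99, 0.29, 0.05]
[-0.99, 0.29, 0.05]
[-0.99, 0.28, 0.05]
[-0.99, 0.28, 0.05]
[-0.99, 0.28, 0.05]
[-0.99, 0.27, 0.05]
[-0.99, 0.27, 0.05]
[-0.99, 0.27, 0.05]
16 rows yaw each -0.03
```

Request:
{"api": "move_arm", "payload": {
  "rows": [
    {"translation": [-1, 0.32, 0], "rot": [-0.2, -0.1, -0.1], "claw": -1},
    {"translation": [-1, 0.32, 0], "rot": [0, 0, -0.1], "claw": -1},
    {"translation": [-1, 0.32, 0], "rot": [0, 0, -0.1], "claw": -1},
    {"translation": [-1, 0.3, 0], "rot": [0, 0, -0.1], "claw": -1},
    {"translation": [-1, 0.3, 0], "rot": [0, 0, 0], "claw": -1},
    {"translation": [-1, 0.3, 0], "rot": [0, 0, 0], "claw": -1},
    {"translation": [-1, 0.3, 0], "rot": [0, 0, 0], "claw": -1},
    {"translation": [-1, 0.3, 0], "rot": [0, 0, 0], "claw": -1},
    {"translation": [-1, 0.3, 0], "rot": [0, 0, 0], "claw": -1},
    {"translation": [-1, 0.3, 0], "rot": [0, 0, 0], "claw": -1}
  ]
}}

```text
time_s: 47.58
tool_pos: [0.4909, 0.3281, 0.2155]
tcp_rot: [[-0.056, -0.998, 0.006], [-0.998, 0.056, -0.01], [0.01, -0.006, -1.0]]
contact_force: [-0.3, 0.3, -0.0]
finger_gap: 0.004
```

Request:
{"api": "move_arm", "payload": {
  "rows": [
    {"translation": [-1, 0.3, 0], "rot": [0, 0, 0], "claw": -1},
    {"translation": [-1, 0.3, 0], "rot": [0, 0, 0], "claw": -1},
    {"translation": [-1, 0.3, 0], "rot": [0, 0, 0], "claw": -1},
    {"translation": [-1, 0.3, 0], "rot": [0, 0, 0], "claw": -1},
    {"translation": [-1, 0.3, 0.2], "rot": [0, 0, 0], "claw": -1},
    {"translation": [0, 0, 0.5], "rot": [0, 0, 0], "claw": -1},
    {"translation": [0, 0, 0], "rot": [0, 0, 0], "claw": -1}
  ]
}}

```text
time_s: 48.17
tool_pos: [0.4722, 0.4309, 0.2011]
tcp_rot: [[-0.064, -0.998, 0.012], [-0.998, 0.064, -0.011], [0.01, -0.012, -1.0]]
contact_force: [0.2, -0.7, -0.5]
finger_gap: 0.0
```

```bash
python3 -c "
from h import *
go(.4601,.4531,.1,-91.75)"
```

```text
now [0.4722 0.4309 0.2011] phi -93.7 gap 0.0 t 48.17 F [ 0.2 -0.7 -0.5]
tilt fix [-0.1  -0.08 -0.  ]
[-0.18, 0.11, 0.84]
[-0.18, 0.11, 0.84]
[-0.18, 0.11, 0.84]
[-0.18, 0.11, 0.84]
[-0.18, 0.11, 0.84]
[-0.18, 0.11, 0.84]
6 rows yaw each -0.05
```

Request:
{"api": "move_arm", "payload": {
  "rows": [
    {"translation": [-0.6, 0.3, 0.4], "rot": [-0.1, -0.08, -0.2], "claw": -1},
    {"translation": [-0.5, 0.3, 0.8], "rot": [0, 0, 0], "claw": -1},
    {"translation": [0, 0, 0.9], "rot": [0, 0, 0], "claw": -1},
    {"translation": [0, 0, 0.9], "rot": [0, 0, 0], "claw": -1},
    {"translation": [0, 0, 0.9], "rot": [0, 0, 0], "claw": -1},
    {"translation": [0, 0, 0.9], "rot": [0, 0, 0], "claw": -1},
    {"translation": [0, 0, 0], "rot": [0, 0, 0], "claw": -1}
  ]
}}

```text
time_s: 48.75
tool_pos: [0.4655, 0.4501, 0.1013]
tcp_rot: [[-0.042, -0.999, -0.0], [-0.999, 0.042, 0.003], [-0.003, 0.0, -1.0]]
contact_force: [-0.8, -1.0, -1.1]
finger_gap: 0.002
```

```bash
python3 -c "
from h import *
go(.4601,.4531,.055,-91.75)"
```

```text
now [0.4655 0.4501 0.1013] phi -92.4 gap 0.002 t 48.75 F [-0.8 -1.  -1.1]
tilt fix [ 0.    0.02 -0.  ]
3 x [-0.05, 0.09, 0.77] yaw tot -0.1
```

Request:
{"api": "move_arm", "payload": {
  "rows": [
    {"translation": [-0.1, 0.15, 0.6], "rot": [0, 0, -0.1], "claw": -1},
    {"translation": [-0.05, 0.1, 0.6], "rot": [0, 0, 0], "claw": -1},
    {"translation": [0, 0, 0.5], "rot": [0, 0, 0], "claw": -1},
    {"translation": [0, 0, 0.2], "rot": [0, 0, 0], "claw": -1},
    {"translation": [0, 0, 0.1], "rot": [0, 0, 0], "claw": -1}
  ]
}}

```text
time_s: 49.17
tool_pos: [0.4635, 0.4513, 0.0614]
tcp_rot: [[-0.033, -0.999, 0.0], [-0.999, 0.033, 0.004], [-0.004, 0.0, -1.0]]
contact_force: [0.8, -0.2, 0.2]
finger_gap: -0.001
```

Request:
{"api": "move_arm", "payload": {
  "rows": [
    {"translation": [0, 0, 0.2], "rot": [0, 0, 0], "claw": -1},
    {"translation": [0, 0, 0.15], "rot": [0, 0, 0], "claw": -1}
  ]
}}

```text
time_s: 49.33
tool_pos: [0.4646, 0.4514, 0.0552]
tcp_rot: [[-0.033, -0.999, 0.002], [-0.999, 0.033, 0.005], [-0.005, -0.001, -1.0]]
contact_force: [-0.2, 0.3, 0.7]
finger_gap: 0.0
```

Request:
{"api": "move_arm", "payload": {
  "rows": [
    {"translation": [0, 0, 0.2], "rot": [0, 0, 0], "claw": -1},
    {"translation": [0, 0, 0.2], "rot": [0, 0, 0], "claw": -1}
  ]
}}

```text
time_s: 49.5
tool_pos: [0.4653, 0.4518, 0.0481]
tcp_rot: [[-0.033, -0.999, 0.003], [-0.999, 0.033, 0.007], [-0.007, -0.003, -1.0]]
contact_force: [-1.5, -0.4, 3.2]
finger_gap: 0.001
```

Request:
{"api": "move_arm", "payload": {
  "rows": [
    {"translation": [0, 0, 0.2], "rot": [0, 0, 0], "claw": -1}
  ]
}}

```text
time_s: 49.58
tool_pos: [0.4655, 0.452, 0.0454]
tcp_rot: [[-0.033, -0.999, 0.003], [-0.999, 0.033, 0.007], [-0.007, -0.003, -1.0]]
contact_force: [-7.9, -6.9, 39.7]
finger_gap: 0.005
```

Request:
{"api": "move_arm", "payload": {
  "rows": [
    {"translation": [0, 0, -0.6], "rot": [0, 0, 0], "claw": -1},
    {"translation": [0, 0, -1], "rot": [0, 0, 0], "claw": -1},
    {"translation": [0.4, 0.1, -0.5], "rot": [0, 0, 0], "claw": -1},
    {"translation": [0.8, 0.2, 0], "rot": [0, 0, 0], "claw": -1},
    {"translation": [0.8, 0.2, 0], "rot": [0, 0, 0], "claw": -1},
    {"translation": [0.6, 0.2, 0], "rot": [0, 0, 0], "claw": -1},
    {"translation": [0, 0, 0], "rot": [0, 0, 0], "claw": -1}
  ]
}}

```text
time_s: 50.17
tool_pos: [0.4506, 0.3995, 0.09]
tcp_rot: [[-0.03, -0.999, 0.01], [-0.999, 0.031, 0.011], [-0.012, -0.009, -1.0]]
contact_force: [-0.4, -0.3, 0.2]
finger_gap: 0.002
```

```bash
python3 -c "
from h import *
go(.4522,.398,.056,-91.75)"
```

```text
now [0.4506 0.3995 0.09  ] phi -91.7 gap 0.002 t 50.17 F [-0.4 -0.3  0.2]
tilt fix [-0.08  0.1  -0.  ]
2 x [0.04, -0.04, 0.85] yaw tot 0.0
```

Request:
{"api": "move_arm", "payload": {
  "rows": [
    {"translation": [0.05, 0, 0.6], "rot": [-0.08, 0.1, 0], "claw": -1},
    {"translation": [0, 0, 0.6], "rot": [0, 0, 0], "claw": -1},
    {"translation": [0, 0, 0.3], "rot": [0, 0, 0], "claw": -1},
    {"translation": [0, 0, 0.2], "rot": [0, 0, 0], "claw": -1}
  ]
}}

```text
time_s: 50.5
tool_pos: [0.4524, 0.3996, 0.0546]
tcp_rot: [[-0.032, -0.999, 0.002], [-0.999, 0.032, 0.001], [-0.001, -0.002, -1.0]]
contact_force: [-0.0, 0.8, -0.3]
finger_gap: -0.002
```

Request:
{"api": "move_arm", "payload": {
  "rows": [
    {"translation": [0, 0, 0.15], "rot": [0, 0, 0], "claw": -1},
    {"translation": [0, 0, 0.15], "rot": [0, 0, 0], "claw": -1}
  ]
}}

```text
time_s: 50.67
tool_pos: [0.4523, 0.3997, 0.0466]
tcp_rot: [[-0.031, -1.0, 0.0], [-1.0, 0.031, -0.001], [0.001, -0.001, -1.0]]
contact_force: [-0.5, -2.1, 4.4]
finger_gap: 0.003
```

Request:
{"api": "move_arm", "payload": {
  "rows": [
    {"translation": [0, 0, 0.08], "rot": [0, 0, 0], "claw": -1}
  ]
}}

```text
time_s: 50.75
tool_pos: [0.4524, 0.3998, 0.0457]
tcp_rot: [[-0.031, -1.0, 0.0], [-1.0, 0.031, -0.001], [0.001, -0.0, -1.0]]
contact_force: [-4.3, -4.8, 24.6]
finger_gap: 0.005
```

Request:
{"api": "move_arm", "payload": {
  "rows": [
    {"translation": [0, 0, -0.6], "rot": [0, 0, 0], "claw": -1},
    {"translation": [0, 0, -1], "rot": [0, 0, 0], "claw": -1},
    {"translation": [0.4, 0.1, -0.5], "rot": [0, 0, 0], "claw": -1},
    {"translation": [0.8, 0.1, 0], "rot": [0, 0, 0], "claw": -1},
    {"translation": [0.8, 0.1, 0], "rot": [0, 0, 0], "claw": -1},
    {"translation": [0.7, 0.1, 0], "rot": [0, 0, 0], "claw": -1},
    {"translation": [0, 0, 0], "rot": [0, 0, 0], "claw": -1}
  ]
}}

```text
time_s: 51.33
tool_pos: [0.4417, 0.3423, 0.0876]
tcp_rot: [[-0.028, -1.0, 0.001], [-1.0, 0.028, -0.002], [0.002, -0.001, -1.0]]
contact_force: [-0.5, 0.0, -1.0]
finger_gap: 0.001
```

```bash
python3 -c "
from h import *
go(.4443,.343,.056,-91.75)"
```

```text
now [0.4417 0.3423 0.0876] phi -91.6 gap 0.001 t 51.33 F [-0.5  0.  -1. ]
tilt fix [-0.01 -0.01 -0.  ]
2 x [-0.02, -0.06, 0.79] yaw tot 0.03
```

Request:
{"api": "move_arm", "payload": {
  "rows": [
    {"translation": [-0.05, -0.1, 0.6], "rot": [0, 0, 0], "claw": -1},
    {"translation": [0, 0, 0.6], "rot": [0, 0, 0], "claw": -1},
    {"translation": [0, 0, 0.25], "rot": [0, 0, 0], "claw": -1},
    {"translation": [0, 0, 0.15], "rot": [0, 0, 0], "claw": -1}
  ]
}}

```text
time_s: 51.67
tool_pos: [0.442, 0.3381, 0.0536]
tcp_rot: [[-0.033, -0.999, -0.001], [-0.999, 0.033, -0.003], [0.003, 0.001, -1.0]]
contact_force: [1.3, 0.4, 0.7]
finger_gap: 0.002
```

Request:
{"api": "move_arm", "payload": {
  "rows": [
    {"translation": [0, 0, 0.15], "rot": [0, 0, 0], "claw": -1},
    {"translation": [0, 0, 0.15], "rot": [0, 0, 0], "claw": -1}
  ]
}}

```text
time_s: 51.83
tool_pos: [0.4417, 0.3377, 0.0469]
tcp_rot: [[-0.033, -0.999, -0.002], [-0.999, 0.033, -0.003], [0.003, 0.002, -1.0]]
contact_force: [-0.8, -0.2, 4.2]
finger_gap: 0.001
```

Request:
{"api": "move_arm", "payload": {
  "rows": [
    {"translation": [0, 0, 0.08], "rot": [0, 0, 0], "claw": -1}
  ]
}}

```text
time_s: 51.92
tool_pos: [0.4418, 0.3378, 0.0458]
tcp_rot: [[-0.033, -0.999, -0.002], [-0.999, 0.033, -0.003], [0.003, 0.002, -1.0]]
contact_force: [-3.5, -3.0, 22.0]
finger_gap: -0.001
```

All three keys bottomed out. I'll retreat and check.

Request:
{"api": "move_arm", "payload": {
  "rows": [
    {"translation": [0, 0, -0.6], "rot": [0, 0, 0], "claw": -1},
    {"translation": [0, 0, -1], "rot": [0, 0, 0], "claw": -1},
    {"translation": [0, 0, -1], "rot": [0, 0, 0], "claw": -1},
    {"translation": [0, 0, -1], "rot": [0, 0, 0], "claw": -1},
    {"translation": [0, 0, -1], "rot": [0, 0, 0], "claw": -1},
    {"translation": [-0.5, 0.5, -1], "rot": [0, 0, 0], "claw": -1},
    {"translation": [-1, 0.7, -0.5], "rot": [0, 0, 0], "claw": -1},
    {"translation": [-1, 0.7, 0], "rot": [0, 0, 0], "claw": -1},
    {"translation": [-0.5, 0.3, 0], "rot": [0, 0, 0], "claw": -1},
    {"translation": [0, 0, 0], "rot": [0, 0, 0], "claw": -1}
  ]
}}

```text
time_s: 52.75
tool_pos: [0.4006, 0.4026, 0.1746]
tcp_rot: [[-0.034, -0.999, 0.001], [-0.999, 0.034, -0.001], [0.001, -0.002, -1.0]]
contact_force: [0.8, -1.0, 0.1]
finger_gap: -0.001
```

```bash
python3 -c "
from h import *
st(); deck(); d=shot('top','f.png'); lift(d); w=cloud(d); z=w[...,2]
m=(abs(w[...,1]+.0724)<.04)&(abs(w[...,0]-.573)<.04)&(z>.075)&(z<.11); print('valve',rect(w[m]))
for c in [(.46,.453),(.452,.398),(.444,.343)]:
    m=np.hypot(w[...,0]-c[0],w[...,1]-c[1])<.01; print('key z',np.nanmedian(z[m]))
for n,u0,u1,v0,v1,a,b in [('gm',378,400,213,238,.045,.07),('mug',420,470,255,300,.06,.1),('channel',255,290,100,160,.015,.05),('tape',260,297,257,295,.012,.03),('gamepad',165,222,125,170,.015,.05)]:
    m=np.zeros(z.shape,bool); m[v0:v1,u0:u1]=1; m&=(z>a)&(z<b); print(n,rect(w[m]) if m.any() else None)"
```

```text
now [0.4006 0.4026 0.1746] phi -91.9 gap -0.001 t 52.75 F [ 0.8 -1.   0.1]
top 1240 pack top z [0.1547 0.1563]
side 1404 pack top z [0.1467 0.1544]
handle 192 [0.5933 0.2939 0.0977]
floor z 587 0.1207
valve (array([573.4, -72.4]), array([61.3, 11.3]), 0.1)
key z 0.05223366985276001
key z 0.054724510735433274
key z 0.052845089615220386
gm (array([ 531.4, -299.2]), array([31.7, 31.4]), -89.2)
mug (array([ 378.8, -449.3]), array([103.2,  79.7]), 1.8)
channel (array([805.8,  40.2]), array([158.1,  48.7]), -14.9)
tape (array([377.8,  17.3]), array([81.5, 81.5]), -89.1)
gamepad (array([744., 275.]), array([146.3,  91.3]), -64.3)
```

View pics/f.png

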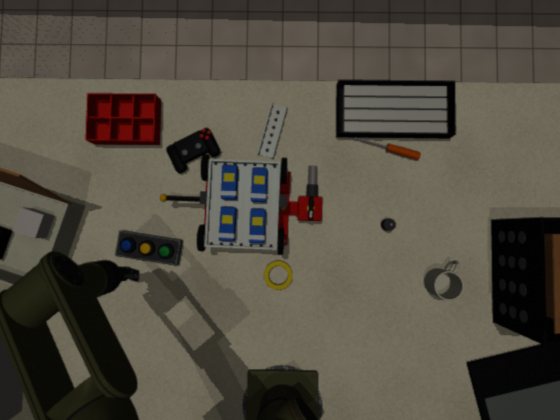

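Four packs lie side by side in the tray around (244,203). The handle is in its locked position at (180,198), the valve bar is shut at (312,207), and the other items have not moved. The arm is clear, so I'm handing in.

```bash
python3 -c "
from h import *
print(manip.close_job())"
```

```text
the job is handed in; nothing more can be done
None
```

The job is done and handed in at about 53 s of robot time; `close_job` reports no verdict, so what follows are my own last checks.

- **Packs:** all four blue packs lie side by side in the tray.
- **Prop:** I pushed it over and it locked. The handle measured x = 0.593, where locked should be 0.595.
- **Lowering:** I opened the valve about 0.3 rad and the base sank at about 6 mm/s, stopping on the prop. The tray floor reads 0.121 m, which puts the deck at about 0.049 to 0.050 m.
- **Valve:** I turned it back until it met its stop. The bar's angle (0.1°) matches the start (0.3°).
- **Keys:** blue, yellow and green were pressed in that order, each to its stop, and all sprang back.
- **Other things:** the gear motor, mug, channel, tape roll and gamepad measured within about 1.5 mm of where they started. I checked the screwdriver only by eye in the last picture, and it looks unmoved.

**Force peaks:**
- The first pack's grasp met the bench with about 31 N.
- The blue key's press peaked at 39.7 N on the fingertips, stronger than intended and close to the 40 N limit set for the arm and gripper body.
- Yellow and green peaked at about 25 N and 22 N.

**Side camera:** it read the median pack top about 8 mm lower than the top view. Its 80th percentile agreed within 2 mm, so the lower reading probably includes pack sides.

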